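# Load the two halves of a handheld meter for closing

## Task

Load the two open case halves of the handheld meter on the blue mat, ready for closing: in the front half (the one with the window and the nine key openings) lay the display over the window and the circuit board at the other end on its four posts, with the shield cover on top of the board, between the board's two black connector strips. In the back half (the one with the round speaker grille) lay the speaker on the grille and the battery pack at the other end, across the two adhesive strips. Set every part down centred and square in its place, lying flat as it lies on the mat now and not dropped, and leave the flux pot, solvent bottle and tape reel where they are.

Things in the scene. Friction and masses are not known exactly. Their poses are not given: they have to be found in the camera images.
- front_half: Front case half, off-white, fixed inside up: tray 182 (x) x 92 (y) x 16 mm, walls 2.5, floor 3 thick, small bosses in the corners. Origin: underside centre, z up. Dark window centred at its x = +38, y = 0 mm, flat floor at z = 3. Nine key openings centred at x = -38, y = 0, with four 6 mm posts 12.5 (x) and 26 (y) either side of that centre; post tops at z = 7. Left or right of the back half.
- back_half: Back case half, off-white, fixed inside up beside the front half: the same tray, 182 (x) x 92 (y) x 16 mm, walls 2.5, floor 3 thick (top at z = 3). Origin: underside centre, z up. Round grille (47 mm circle of holes) centred at its x = -38, y = 0 mm. Two pale strips (34 mm along x, 12 wide, at y = +20 and -20; not sticky here), centred on x = +38, y = 0.
- display: Display module, a flat black-edged plate with a bright aluminium back (facing up), 44 mm (its x) x 62 mm (its y) x 7 mm, about 45 g. Its origin is the centre of its underside, z up. In place its long side lies across the case half (its x along the half's x, either way round).
- board: Circuit board, dark green, 44 (x) x 66 (y) x 2 mm, about 40 g; a black connector strip along each long edge (5 wide, 56 long, flush with the edge, tops 11 mm above the underside). Origin: underside centre, z up. In place its x lies along the half's x, either way round. The shield's seat is a thin silver outline at its centre, z = 2 mm, in the 34 mm space between the strips.
- shield: Shield cover, a small bright steel box with tiny vent holes on top, 24 mm (its x) x 30 mm (its y) x 7 mm, about 15 g. Its origin is the centre of its underside, z up. In place its x lies along the board's x (either way round), so that its 24 mm fit between the connector strips.
- battery: Battery pack: two cylindrical cells side by side in dark wrap with a paper label, 37 mm (its x) x 65 mm (its y, along the cells) x 18.4 mm, about 96 g. Its origin is the centre of its underside, z up. In place the cells lie across the case half (its x along the half's x, either way round).
- speaker: Round loudspeaker, face down: a dark steel rim 42 mm in diameter and 6 mm high below, a smaller bright magnet on top (24 mm diameter), 12 mm high in all, about 40 g. Its origin is the centre of its underside, z up. Its yaw does not matter.
- flux_pot: Bystander: red plastic pot with a lid, 36 mm diameter, 22 mm high, on the mat nearest the robot. Its origin is the centre of its underside, z up. 
- solvent_bottle: Bystander: pale blue dispenser bottle with a steel top, 50 mm diameter, 79 mm high, at the left or right edge of the mat. Its origin is the centre of its underside, z up. 
- tape_reel: Bystander: amber tape reel lying flat, 60 mm outer and 40 mm inner diameter, 19 mm high, at the other edge of the mat. Its origin is the centre of its underside, z up. The top of the mat, on which everything stands, is 3 mm above the work surface (z = 0.003 m).
There are look-alikes about, which are no part of the job. Of the things that look like the battery, the smallest one is meant.

How it is judged:
At the end, for the whole second after the job is handed in: Display over the window, board on its posts, battery on the strips, speaker on the grille, each centred within 10 mm along and across; shield centred on the board within 8 mm; all flat at seat height (3 mm, 0.1 rad), square within 0.22 rad (speaker: any yaw), at rest (x of display in the frame of front_half between 0.028 and 0.048 m and y of display in the frame of front_half between -0.01 and 0.01 m and z of display in the frame of front_half between 0 and 0.006 m and angle between each of display, board, shield, battery, speaker's own z axis and vertical below 0.1 rad and linear speed of each of display, board, shield, battery, speaker below 0.02 m/s and angle between the x axis of each of display, board and the x axis of front_half, either way round below 0.22 rad and x of board in the frame of front_half between -0.048 and -0.028 m and y of board in the frame of front_half between -0.01 and 0.01 m and z of board in the frame of front_half between 0.004 and 0.01 m and x of shield in the frame of board between -0.008 and 0.008 m and y of shield in the frame of board between -0.008 and 0.008 m and z of shield in the frame of board between -0.001 and 0.005 m and angle between the x axis of shield and the x axis of board, either way round below 0.22 rad and x of battery in the frame of back_half between 0.028 and 0.048 m and y of battery in the frame of back_half between -0.01 and 0.01 m and z of battery in the frame of back_half between 0 and 0.006 m and angle between the x axis of battery and the x axis of back_half, either way round below 0.22 rad and x of speaker in the frame of back_half between -0.048 and -0.028 m and y of speaker in the frame of back_half between -0.01 and 0.01 m and z of speaker in the frame of back_half between 0 and 0.006 m); the robot touches nothing.
It fails at once if the flux pot is pushed more than 25 mm from its place (distance of flux_pot from where it was at the start of the episode above 0.025 m).
It fails at once if the solvent bottle is pushed more than 25 mm from its place (distance of solvent_bottle from where it was at the start of the episode above 0.025 m).
It fails at once if the tape reel is pushed more than 25 mm from its place (distance of tape_reel from where it was at the start of the episode above 0.025 m).
It fails at once if a part is dropped (falls free faster than 0.6 m/s, about 20 mm) ((contact force between the fingers and display below 0.05 N and linear speed of display above 0.6 m/s) or (contact force between the fingers and board below 0.05 N and linear speed of board above 0.6 m/s) or (contact force between the fingers and shield below 0.05 N and linear speed of shield above 0.6 m/s) or (contact force between the fingers and battery below 0.05 N and linear speed of battery above 0.6 m/s) or (contact force between the fingers and speaker below 0.05 N and linear speed of speaker above 0.6 m/s)).
It also fails if it takes over 112 s, if anything falls off the work surface, if the arm or the gripper's body presses on something with over 40 N, if the wrist force passes 120 N, or if a joint passes its speed limit or range.

## Robot

A 6-joint arm with a two-finger parallel gripper is mounted at the origin on the work surface. World frame = base frame: x ahead of the robot, y to its left, z up, the work surface at z = 0. Lengths are in m, angles in rad, forces in N, time in s.
With the tool pointing down it reaches from about 0.35 to 0.775 m from the base axis. Payload 5.5 kg.
Tool frame: the origin (TCP) lies midway between the tips of the shut fingers; the grasp point (between the pads) lies 19 mm behind it; z points along the fingers, y is the direction in which the jaws open and shut (so a half turn about z gives the same grasp; the last joint's range is limited). The gripper opens to 85 mm and grips with 20 to 120 N. Pads are 22 mm wide; open, the fingers measure 114 mm over their backs; the gripper's body (76 mm by 85 mm) begins 54 mm behind the grasp point. The pads swing forward as they close: fully open they stand 13 mm farther back than shut.
Start: joints at [-0.14, 0.313, 0.046, 1.304, 0, 1.431], TCP at [0.575, -0, 0.202] pointing down, gripper open.
Joint ranges: [-2.76, 2.76], [-0.86, 1.69], [-1.03, 1.26], [-2.2, 2.34], [-1.47, 1.5], [-3.14, 3.14]. Speed limits (rad/s): [2.57, 2.57, 3.14, 3.14, 3.14, 3.14].

## Interface

Orientations are given as a rotation vector (axis times angle).
In Python, from workcell import state, snapshot, camera_params, job_done gives the robot as it stands.
- The arm moves only by the shell command python3 -m crank 'ROWS' [OPENING] [FORCE]. ROWS is JSON, a list of rows, each a list of 2 entries, a list of its own where there are three numbers: the shift along the tool's x, y, z in mm, then the turn, a rotation vector about the tool's x, y, z in degrees. In form: [[[dx, dy, dz], [ax, ay, az]], ...]. A call has 1 to 12 rows; each row shifts and turns the commanded pose from where the row before left it, along the tool's axes as they then stand; what a row does not reach is not made up. A row lasts 1/8 s, in which the tool goes at most 62.5 mm and 10.7 degrees, less where a joint would pass 70% of its speed; a pose out of reach is approached as far as the arm can. A call is refused whole if a number of a shift passes 62.5 or a number of a turn 10.7, either way. A call with a gripper value outside its range is refused whole. OPENING is the gripper command: -1 is fully open, 1 is shut, values between are in proportion, set as the call begins (- or left out, the last holds). The fingers move at their own pace and stop on an object; FORCE is the grip in N (left out, the last holds). Time passes only in rows, so rows that do not move let the fingers close. It gives the time, the measured TCP pose, the force and the opening at its end, in the units of the state.
- state(): the state, without advancing time (a new reading comes with each control period).
- snapshot(name): name is "scene" or "side" or "wrist"; returns the picture (384x512x3 uint8, blue, green, red); there is no depth.
- camera_params(name): a dict with "K" (3x3 intrinsics, pixels), "k1" (the pictures are not rectified: a ray, as slopes to the right and down, at radius r is drawn at 1 + k1 r^2 times it, then the intrinsics apply), "eye" and "orientation" of the camera in the world. Camera axes: x right, y up, looking along -z (the intrinsics and any distortion apply to the point x, -y, -z); pixel columns grow to the right and rows downward; lengths in m; the calibration is good to about 2 mm. A picture is of the moment at which its call begins: read the wrist's pose just before it. camera_params takes no time and is no camera call; for the wrist camera it gives the pose at the moment of the call.
- job_done(): hands the job in, once; it reports no verdict.
The state is a dict: "time_s": time; "joint_pos": joint angles; "joint_velocities": joint speeds; "joint_torque": joint torques, N m; "tool_pos": TCP position; "tool_rot": TCP orientation; "wrist_force": force on the tool from outside, world axes, zero at the start; "moment": the same for the moment, N m; "gripper_width": finger opening in m.
Only numpy, scipy, OpenCV 4.12 (cv2) and the standard library are available. Lean on these libraries where they do the work, as an engineer would, in place of code of your own. Each camera call takes 0.05 s, during which the arm holds its last target.

## Working session

There is one attempt and no reset: what is moved stays moved. The work goes in short steps, Python scripts to look and compute and a shell command to move; the robot and the scene stay as the last step left them, time stands still between calls to the robot, and variables do not carry over. Pictures are saved under pics/ and viewed, and the job is handed in when it is done.

```bash
ls; mkdir -p pics
python3 - <<'E'
from workcell import *
import cv2
print(state())
for n in ["scene","side","wrist"]:
    print(n,camera_params(n)); cv2.imwrite(f"pics/{n}0.png",snapshot(n))
E
```

```text
pics
{'time_s': 0.0, 'joint_pos': array([-1.39634085e-01,  3.13970540e-01,  4.49828638e-02,  1.30360591e+00,
       -3.04030003e-05,  1.43121796e+00]), 'joint_velocities': array([ 0.00081686, -0.00087612,  0.00077624,  0.00144948, -0.00244358,
       -0.00063316]), 'joint_torque': array([-2.90074182e-03, -4.80629075e+01,  2.98531097e+01,  1.95313990e-02,
       -3.83516899e-04, -4.27451073e-05]), 'tool_pos': array([5.74434481e-01, 4.01331958e-05, 2.00927501e-01]), 'tool_rot': array([-2.22050096e+00, -2.22037730e+00,  1.73640300e-03]), 'wrist_force': array([ 0.0012768 ,  0.22784655, -0.01562294]), 'moment': array([-0.03708083, -0.01982782,  0.03437177]), 'gripper_width': 0.0855913841429858}
scene {'K': array([[418.64322329,   0.        , 260.32631794],
       [  0.        , 418.64322329, 191.59259152],
       [  0.        ,   0.        ,   1.        ]]), 'k1': 0.030333787121566206, 'eye': array([1.05625438, 0.67901143, 0.87790102]), 'orientation': array([0.36756852, 0.9716212 , 2.30234644])}
side {'K': array([[467.50599806,   0.        , 245.85169858],
       [  0.        , 467.50599806, 186.1367579 ],
       [  0.        ,   0.        ,   1.        ]]), 'k1': -0.08037146793139759, 'eye': array([-0.05228706, -0.7917648 ,  0.929302  ]), 'orientation': array([ 0.82410812, -0.25313099, -0.60328502])}
wrist {'K': array([[299.47884601,   0.        , 252.38472036],
       [  0.        , 299.47884601, 193.29043853],
       [  0.        ,   0.        ,   1.        ]]), 'k1': -0.03836365664495747, 'eye': array([0.57372867, 0.07564621, 0.37395632]), 'orientation': array([-3.05191883e-01,  9.43152131e-04, -1.53678607e-04])}
```

View pics/scene0.png

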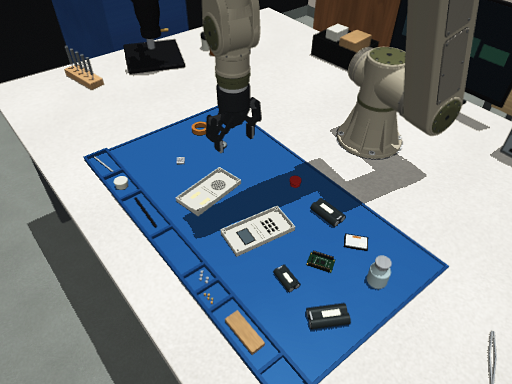

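View pics/side0.png

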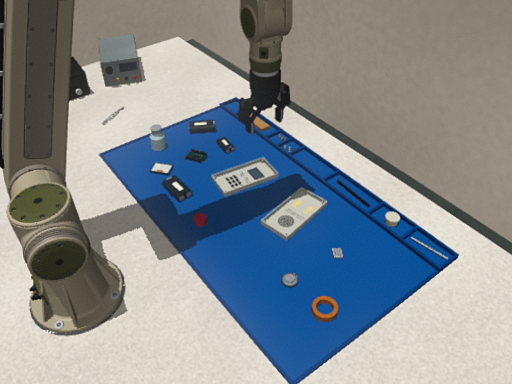

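View pics/wrist0.png

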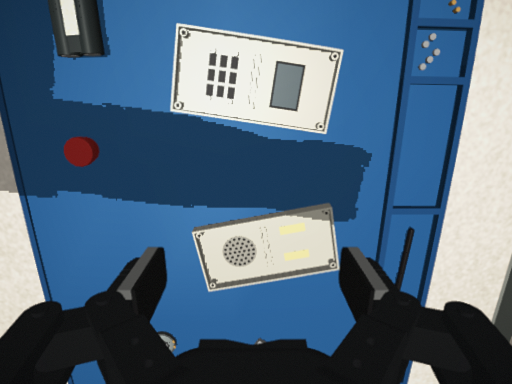

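```bash
cat > h.py <<'E'
import numpy as np, cv2
from scipy.spatial.transform import Rotation as R
from workcell import *
def ray(P,uv):
    K=P["K"];d=np.array([P["k1"],0,0,0,0.])
    n=cv2.undistortPoints(np.array(uv,float).reshape(-1,1,2),K,d).reshape(-1,2)
    v=np.c_[n[:,0],-n[:,1],-np.ones(len(n))]
    return np.array(P["eye"]),R.from_rotvec(P["orientation"]).apply(v)
def plane(P,uv,z):
    e,v=ray(P,uv); return e+v*((z-e[2])/v[:,2])[:,None]
def proj(P,X):
    x=R.from_rotvec(P["orientation"]).inv().apply(np.atleast_2d(X)-P["eye"])
    n=np.c_[x[:,0]/-x[:,2],-x[:,1]/-x[:,2]]; r2=(n**2).sum(1,keepdims=True)
    n=n*(1+P["k1"]*r2); return n*P["K"][0,0]+P["K"][:2,2]
def tri(obs): # list of (P,uv) -> point, residual mm
    A=np.zeros((3,3));b=np.zeros(3);L=[]
    for P,uv in obs:
        e,v=ray(P,[uv]);v=v[0]/np.linalg.norm(v[0]);M=np.eye(3)-np.outer(v,v);A+=M;b+=M@e;L.append((e,M))
    X=np.linalg.solve(A,b);return X,[round(1e3*np.linalg.norm(M@(X-e)),1) for e,M in L]
def grab(name,fn):
    import pickle
    P=camera_params(name);I=snapshot(name);cv2.imwrite(f"pics/{fn}.png",I);pickle.dump(P,open(f"pics/{fn}.pkl","wb"));return P,I
def load(fn):
    import pickle
    return pickle.load(open(f"pics/{fn}.pkl","rb")),cv2.imread(f"pics/{fn}.png")
def yaw(): # direction of tool x and y in world (deg)
    M=R.from_rotvec(state()["tool_rot"]).as_matrix();return np.degrees([np.arctan2(M[1,0],M[0,0]),np.arctan2(M[1,1],M[0,1])]),M
def goto(x,y,z,jaw): # world target, jaw axis direction in deg (mod 180) -> shift in tool frame mm, turn about tool z deg (turn first!)
    s=state();M=R.from_rotvec(s["tool_rot"]).as_matrix()
    d=np.array([x,y,z])-s["tool_pos"]
    j=np.degrees(np.arctan2(M[1,1],M[0,1]));t=(jaw-j+90)%180-90
    print("tilt(deg)",np.degrees(np.arccos(min(1,-M[2,2]))).round(2),"pre-turn shift",(M.T@d*1e3).round(1),"turn about tool z",(-t).round(1), "post-turn shift",(R.from_rotvec([0,0,np.radians(t)]).apply(M.T@d*0+0)*0).sum(), ((R.from_rotvec([0,0,np.radians(t)]).as_matrix()@M).T@d*1e3).round(1),"j6",s["joint_pos"][5].round(2))
E
python3 - <<'E'
from h import *
for n in ["scene","side","wrist"]:
    import pickle
    pickle.dump(camera_params(n),open(f"pics/{n}0.pkl","wb"))
S,_=load("scene0");D,_=load("side0")
for nm,a,b in [("batA",(326,211),(177,188)),("batB",(286,277),(226,145)),("batC",(328,316),(202,127)),("disp",(356,242),(161,168)),("board",(321,261),(196,155)),("shield",(181,160),(337,253)),("flux",(296,181),(200,218)),("bottle",(379,273),(157,138)),("reel",(199,128),(324,308)),("speaker",(222,147),(290,280)),("front",(258,230),(244,175)),("back",(209,190),(294,214))]:
    X,r=tri([(S,a),(D,b)]);print(nm,X.round(3),r,plane(S,[a],.01)[0,:2].round(3),plane(D,[b],.01)[0,:2].round(3))
a=cv2.resize(cv2.imread("pics/scene0.png")[190:335,260:400],None,fx=5,fy=4,interpolation=cv2.INTER_CUBIC)
cv2.imwrite("pics/c0.png",a)
E
```

```text
batA [0.382 0.168 0.016] [np.float64(0.3), np.float64(0.3)] [0.378 0.164] [0.385 0.175]
batB [0.62  0.262 0.012] [np.float64(2.0), np.float64(2.0)] [0.617 0.262] [0.623 0.263]
batC [0.614 0.401 0.012] [np.float64(1.7), np.float64(1.7)] [0.612 0.401] [0.616 0.401]
disp [0.394 0.292 0.007] [np.float64(0.4), np.float64(0.4)] [0.396 0.294] [0.393 0.288]
board [0.515 0.28  0.009] [np.float64(1.4), np.float64(1.4)] [0.514 0.281] [0.515 0.277]
shield [ 0.585 -0.29   0.006] [np.float64(1.9), np.float64(1.9)] [ 0.586 -0.285] [ 0.585 -0.293]
flux [0.368 0.022 0.018] [np.float64(2.3), np.float64(2.3)] [0.36  0.017] [0.373 0.027]
bottle [0.445 0.405 0.036] [np.float64(0.0), np.float64(0.0)] [0.426 0.396] [0.46 0.44]
reel [ 0.444 -0.395  0.012] [np.float64(1.2), np.float64(1.2)] [ 0.444 -0.399] [ 0.444 -0.394]
speaker [ 0.437 -0.276 -0.002] [np.float64(4.2), np.float64(4.2)] [ 0.442 -0.26 ] [ 0.434 -0.285]
front [0.577 0.101 0.011] [np.float64(0.6), np.float64(0.6)] [0.576 0.1  ] [0.579 0.102]
back [ 0.592 -0.116  0.007] [np.float64(0.3), np.float64(0.3)] [ 0.593 -0.113] [ 0.59  -0.119]
```

View pics/c0.png

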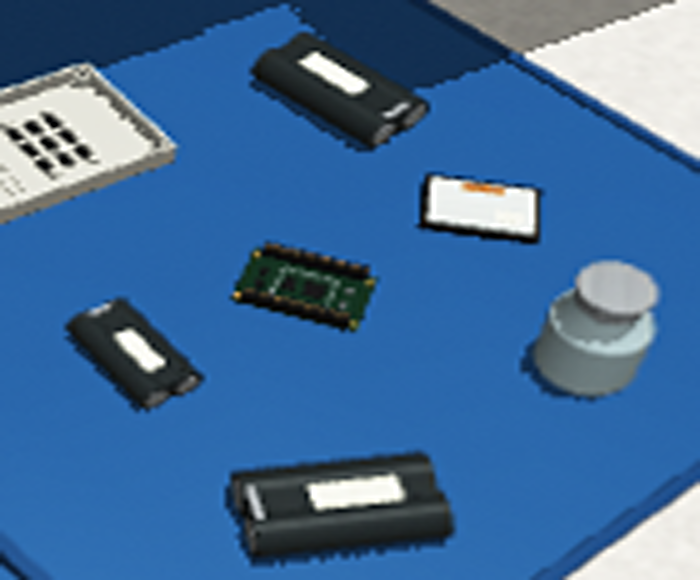

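```bash
python3 -m crank '[[[40,-10,-8],[0,0,0]],[[40,-10,-8],[0,0,0]],[[40,-10,-8],[0,0,0]],[[40,-10,-8],[0,0,0]],[[40,-10,-8],[0,0,0]],[[40,-10,-8],[0,0,0]],[[40,-10,0],[0,0,0]],[[0,0,0],[0,0,0]],[[0,0,0],[0,0,0]]]' -1
python3 - <<'E'
from h import *
grab("wrist","w1")
print(yaw()[0],state()["tool_pos"])
E
```

```text
time_s: 1.27
tool_pos: [0.5048, 0.2798, 0.2494]
tool_rot: [2.221, 2.222, -0.001]
wrist_force: [0.5, 0.6, -0.1]
gripper_width: 0.0856
[ 8.99665942e+01 -3.34221704e-02] [0.5050753  0.2792795  0.24947937]
```

View pics/w1.png

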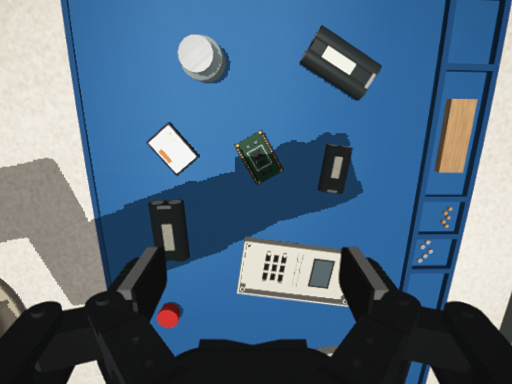

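```bash
python3 -m crank '[[[-40,0,0],[0,0,0]],[[-40,0,0],[0,0,0]],[[-40,0,0],[0,0,0]],[[0,0,0],[0,0,0]],[[0,0,0],[0,0,0]]]' -1
python3 - <<'E'
from h import *
grab("wrist","w2")
E
cat > seg.py <<'E'
from h import *
def segs(fn,z,box=(0,290),amin=300):
    P,I=load(fn);h=cv2.cvtColor(I,cv2.COLOR_BGR2HSV)
    m=((h[...,0]>100)&(h[...,0]<116)&(h[...,1]>130)&(h[...,2]>45)).astype(np.uint8)*255
    m=255-m;m[box[1]:]=0
    m=cv2.morphologyEx(m,cv2.MORPH_OPEN,np.ones((3,3)))
    out=[]
    for c in cv2.findContours(m,cv2.RETR_EXTERNAL,cv2.CHAIN_APPROX_NONE)[0]:
        if not amin<cv2.contourArea(c)<20000: continue
        X=plane(P,c[:,0],z)[:,:2]
        (cx,cy),(w,l),a=cv2.minAreaRect((X*1000).astype(np.float32))
        if w>l: w,l,a=l,w,a+90   # angle a: direction of short side
        out.append((c[:,0].mean(0).round(),round(cx,1),round(cy,1),round(w,1),round(l,1),round((a+90)%180-90,1)))
    return out
if __name__=="__main__":
    import sys
    for f in sys.argv[1:]:
        print(f)
        for o in segs(f,.01): print(*o)
E
python3 seg.py w1 w2
```

```text
time_s: 1.95
tool_pos: [0.5053, 0.1593, 0.2499]
tool_rot: [-2.224, -2.219, -0.001]
wrist_force: [-0.3, 0.2, 0.6]
gripper_width: 0.0853
w1
[309. 269.] 608.1 109.6 94.3 257.2 89.6
[156. 250.] 356.6 126.6 89.2 197.9 -29.4
[334. 168.] 619.6 261.1 36.8 69.3 -7.1
[259. 157.] 512.7 277.3 45.2 65.5 29.8
[172. 149.] 393.4 289.4 44.3 61.6 39.5
[455. 135.] 785.1 308.2 44.6 101.9 0.1
[201.  58.] 438.5 405.4 57.0 61.0 89.6
[340.  63.] 617.0 399.3 51.2 96.2 59.9
[495. 160.] 832.4 253.1 102.9 430.8 14.5
w2
[362. 273.] 689.5 -20.7 76.0 95.6 89.2
[146. 269.] 338.7 -29.3 69.3 138.6 -49.4
[301. 199.] 577.6 93.7 99.7 189.0 81.7
[162. 149.] 378.6 167.7 52.0 95.2 2.2
[341.  76.] 619.7 263.0 36.4 68.2 -6.4
[259.  65.] 513.7 276.6 44.9 66.1 29.9
[165.  56.] 393.4 288.8 43.9 61.9 39.2
[494. 158.] 832.2 134.1 104.8 436.1 14.3
[471.  41.] 784.9 307.8 44.4 98.7 0.0
```

View pics/w2.png

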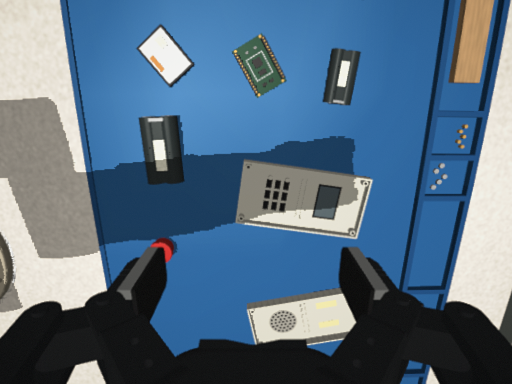

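```bash
cat > h2.py <<'E'
from h import *
def corners(fn,px,z=.01,box=290):
    P,I=load(fn);h=cv2.cvtColor(I,cv2.COLOR_BGR2HSV)
    m=255-((h[...,0]>100)&(h[...,0]<116)&(h[...,1]>130)&(h[...,2]>45)).astype(np.uint8)*255
    m[box:]=0;m=cv2.morphologyEx(m,cv2.MORPH_OPEN,np.ones((3,3)))
    for c in cv2.findContours(m,cv2.RETR_EXTERNAL,cv2.CHAIN_APPROX_NONE)[0]:
        if cv2.pointPolygonTest(c,px,False)>0:
            X=plane(P,c[:,0],z)[:,:2]*1000
            b=cv2.boxPoints(cv2.minAreaRect(X.astype(np.float32)))
            k=np.argsort(np.arctan2(*(b-b.mean(0)).T));b=b[k]
            return P,proj(P,np.c_[b/1000,np.full(4,z)])
E
python3 - <<'E'
from h2 import *
for nm,a,b in [("disp",(172,149),(165,56)),("board",(259,157),(259,65)),("bat",(334,168),(341,76))]:
    P,A=corners("w1",a);Q,B=corners("w2",b)
    T=[tri([(P,A[i]),(Q,B[i])]) for i in range(4)]
    X=np.array([t[0] for t in T]);print(nm,"z",(X[:,2]*1e3).round(1),"mean",(X.mean(0)*1e3).round(1),"res",max(max(t[1]) for t in T))
E
python3 - <<'E'
from h import *
P,I=load("w2")
cv2.imwrite("pics/c1.png",cv2.resize(I[140:350,210:390],None,fx=4,fy=2.8*1,interpolation=cv2.INTER_CUBIC))
_,I=load("w1")
cv2.imwrite("pics/c2.png",cv2.resize(I[110:220,130:370],None,fx=3.3,fy=3.3,interpolation=cv2.INTER_CUBIC))
E
```

```text
disp z [9.8 8.1 6.4 8.1] mean [393.  289.1   8.1] res 0.1
board z [6.9 8.6 8.3 6.6] mean [513.3 276.8   7.6] res 0.7
bat z [17.3 13.9 15.6 18.9] mean [617.8 262.7  16.4] res 0.4
```

View pics/c1.png

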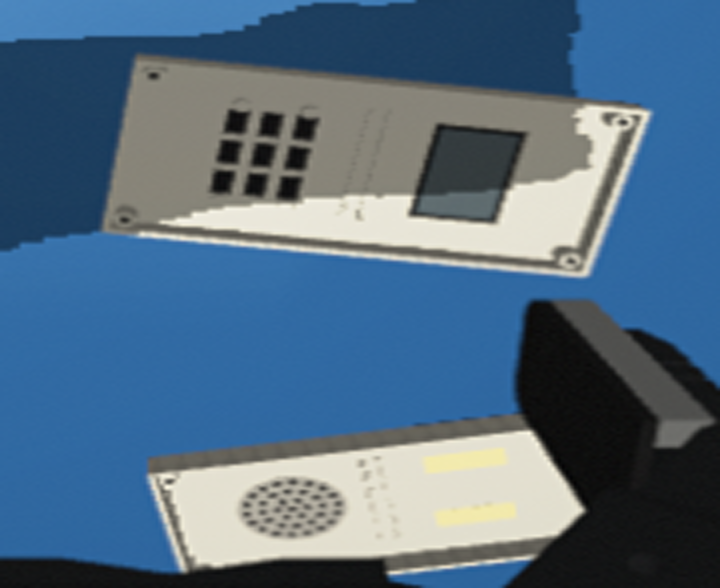

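View pics/c2.png

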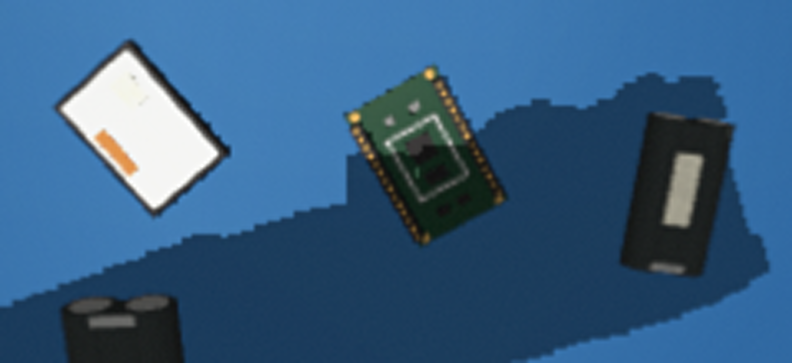

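```bash
cp pics/wrist0.png pics/w0.png
python3 - <<'E'
# w0 wrist params as printed at time 0
import pickle,numpy as np
P={'K':np.array([[299.47884601,0,252.38472036],[0,299.47884601,193.29043853],[0,0,1]]),'k1':-0.03836365664495747,'eye':np.array([0.57372867,0.07564621,0.37395632]),'orientation':np.array([-3.05191883e-01,9.43152131e-04,-1.53678607e-04])}
pickle.dump(P,open("pics/w0.pkl","wb"))
from h import *
def blobs(fn,box,kind):
    P,I=load(fn);x0,y0,x1,y1=box;c=I[y0:y1,x0:x1].astype(int)
    h=cv2.cvtColor(I[y0:y1,x0:x1],cv2.COLOR_BGR2HSV)
    if kind=="dark": m=(c.max(2)<70)
    if kind=="win": m=(c.max(2)<140)&(h[...,1]>20)
    if kind=="yel": m=(h[...,0]>20)&(h[...,0]<35)&(h[...,1]>60)
    m=m.astype(np.uint8)
    n,_,st,ce=cv2.connectedComponentsWithStats(m)
    return P,m,[(st[i,4],ce[i]+[x0,y0]) for i in range(1,n) if st[i,4]>=4]
def hullcen(m,off):
    pts=np.argwhere(m)[:,::-1].astype(np.float32);M=cv2.moments(cv2.convexHull(pts));return np.array([M['m10']/M['m00'],M['m01']/M['m00']])+off
R_={}
for nm,fn,box,kind in [("keys","w0",(200,45,245,105),"dark"),("win","w0",(265,55,310,115),"win"),("grille","w0",(218,232,260,272),"dark2"),("strips","w0",(270,215,320,270),"yel"),
  ("keys","w2",(258,170,296,218),"dark"),("win","w2",(308,178,346,226),"win"),("grille","w2",(266,305,300,336),"dark2"),("strips","w2",(310,295,345,335),"yel"),
  ("keys","w1",(257,248,292,288),"dark"),("win","w1",(304,255,337,292),"win")]:
    P,I=load(fn);x0,y0,x1,y1=box
    if kind=="dark2":
        c=I[y0:y1,x0:x1].max(2);m=c<150
    else: _,m,b=blobs(fn,box,kind)
    c=hullcen(m,[x0,y0]);R_.setdefault(nm,[]).append((P,c));print(nm,fn,c.round(1),int(m.sum()),(plane(P,[c],.006)[0]*1e3).round(1))
for k,v in R_.items():
    if len(v)>1: print(k,(tri(v)[0]*1e3).round(1),tri(v)[1])
E
```

```text
Traceback (most recent call last):
ZeroDivisionError: float division by zero
```

```bash
cat > marks.py <<'E'
from h import *
def hullcen(m,off):
    m=m.astype(np.uint8)
    pts=np.argwhere(m)[:,::-1].astype(np.int32).reshape(-1,1,2);M=cv2.moments(cv2.convexHull(pts));return np.array([M['m10']/M['m00'],M['m01']/M['m00']])+off
def mark(fn,box,kind):
    P,I=load(fn);x0,y0,x1,y1=box;c=I[y0:y1,x0:x1];h=cv2.cvtColor(c,cv2.COLOR_BGR2HSV)
    v=c.max(2).astype(int)
    m={"dark":v<75,"win":(v<0.75*np.median(v))|(v<60),"grille":v<0.72*np.median(v),"yel":(h[...,0]>20)&(h[...,0]<35)&(h[...,1]>60)}[kind]
    if kind in("dark","win"): pass
    return P,m,hullcen(m,[x0,y0])
E
python3 - <<'E'
from marks import *
R_={}
for nm,fn,box,kind in [("keys","w0",(202,48,242,104),"dark"),("win","w0",(265,57,308,113),"win"),("grille","w0",(219,232,260,270),"grille"),("strips","w0",(270,215,316,266),"yel"),
  ("keys","w2",(258,172,296,216),"dark"),("win","w2",(308,178,346,224),"win"),("grille","w2",(267,306,300,335),"grille"),("strips","w2",(310,297,344,333),"yel"),
  ("keys","w1",(257,248,292,288),"dark"),("win","w1",(304,255,338,292),"win")]:
    P,m,c=mark(fn,box,kind) if True else 0
    p=np.argwhere(m)
    R_.setdefault(nm,[]).append((P,c));print(nm,fn,c.round(1),m.sum(),p.min(0)[::-1]+box[:2],p.max(0)[::-1]+box[:2],(plane(P,[c],.006)[0]*1e3).round(1))
for k,v in R_.items():
    if len(v)>1: print(k,(tri(v)[0]*1e3).round(1),tri(v)[1])
E
```

```text
keys w0 [221.7  75.6] 92 [207  54] [236  97] [538. 102.   6.]
win w0 [286.6  85.5] 233 [270  61] [304 110] [613.2  91.1   6. ]
grille w0 [239.  251.2] 225 [224 238] [254 265] [ 555.  -123.6    6. ]
strips w0 [294.  241.2] 342 [280 223] [308 259] [ 629.9 -108.5    6. ]
keys w2 [275.4 194.7] 370 [263 179] [288 210] [538.  101.4   6. ]
win w2 [326.4 200.9] 621 [313 184] [341 218] [613.6  91.5   6. ]
grille w2 [282.6 321.1] 150 [271 311] [295 331] [ 555.4 -124.3    6. ]
strips w2 [327.1 313.3] 198 [316 300] [338 326] [ 630.1 -109.1    6. ]
keys w1 [273.7 267.5] 181 [263 255] [285 280] [537.7 100.5   6. ]
win w1 [320.8 273.2] 581 [308 259] [334 288] [613.5  89.8   6. ]
keys [537.9 101.8   7.9] [np.float64(0.3), np.float64(0.2), np.float64(0.3)]
win [613.1  91.4   7.6] [np.float64(0.3), np.float64(0.7), np.float64(0.4)]
grille [ 555.1 -122.5    8.1] [np.float64(0.0), np.float64(0.0)]
strips [ 629.6 -107.7    7.7] [np.float64(0.0), np.float64(0.0)]
```

Run:
```python
from h import *
goto(.3932,.2892,.05,39.4)
```

```text
tilt(deg) 0.02 pre-turn shift [ 129.2 -112.1  199.9] turn about tool z -39.4 post-turn shift 0.0 [170.9  -4.5 199.9] j6 1.73
```

```bash
python3 -m crank '[[[32.3,-28,25],[0,0,0]],[[32.3,-28,25],[0,0,0]],[[32.3,-28,25],[0,0,0]],[[32.3,-28,25],[0,0,0]],[[0,0,25],[0,0,-9.85]],[[0,0,25],[0,0,-9.85]],[[0,0,25],[0,0,-9.85]],[[0,0,25],[0,0,-9.85]],[[0,0,0],[0,0,0]],[[0,0,0],[0,0,0]]]' -0.25
python3 - <<'E'
from h import *
grab("wrist","w3")
goto(.3932,.2892,.01,39.4)
E
```

```text
time_s: 3.25
tool_pos: [0.3933, 0.2899, 0.0505]
tool_rot: [1.345, 2.839, 0.001]
wrist_force: [0.5, 1.2, 0.6]
gripper_width: 0.0534
tilt(deg) 0.1 pre-turn shift [-0.2 -1.  40.8] turn about tool z -0.1 post-turn shift 0.0 [-0.2 -1.  40.8] j6 1.36
```

View pics/w3.png

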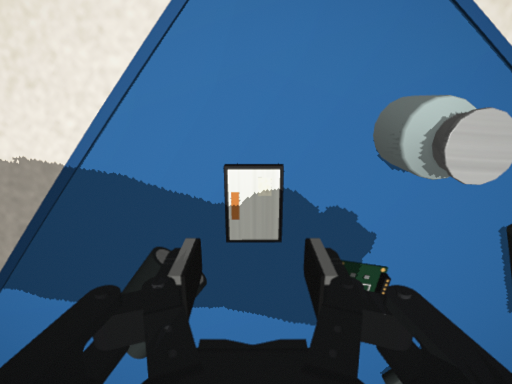

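```bash
python3 -m crank '[[[0,0,20],[0,0,0]],[[0,0,16],[0,0,0]],[[0,0,4],[0,0,0]],[[0,0,0],[0,0,0]]]' ; python3 -m crank '[[[0,0,2],[0,0,0]],[[0,0,2],[0,0,0]],[[0,0,2],[0,0,0]],[[0,0,0],[0,0,0]]]'
```

```text
time_s: 3.8
tool_pos: [0.3936, 0.2895, 0.0105]
tool_rot: [1.343, 2.839, 0.001]
wrist_force: [-0.7, 0.1, -0.8]
gripper_width: 0.0535
time_s: 4.3
tool_pos: [0.3929, 0.2891, 0.0037]
tool_rot: [-1.343, -2.84, 0.0]
wrist_force: [0.3, -0.3, 0.2]
gripper_width: 0.0537
```

```bash
python3 -m crank '[[[0,0,1],[0,0,0]],[[0,0,0],[0,0,0]]]' ; python3 -m crank '[[[0,0,1],[0,0,0]],[[0,0,0],[0,0,0]]]' ; python3 -m crank '[[[0,0,1],[0,0,0]],[[0,0,0],[0,0,0]]]'
```

```text
time_s: 4.55
tool_pos: [0.393, 0.2892, 0.0027]
tool_rot: [1.343, 2.84, -0.0]
wrist_force: [-0.6, 0.5, 0.5]
gripper_width: 0.053
time_s: 4.8
tool_pos: [0.393, 0.2892, 0.0017]
tool_rot: [1.343, 2.84, -0.0]
wrist_force: [0.4, -0.1, 0.6]
gripper_width: 0.0532
time_s: 5.05
tool_pos: [0.393, 0.2891, 0.0007]
tool_rot: [-1.343, -2.84, 0.0]
wrist_force: [0.3, -0.8, -0.1]
gripper_width: 0.0537
```

```bash
python3 -m crank '[[[0,0,0],[0,0,0]],[[0,0,0],[0,0,0]],[[0,0,0],[0,0,0]],[[0,0,0],[0,0,0]]]' 1 30; python3 -m crank '[[[0,0,-3],[0,0,0]],[[0,0,-17],[0,0,0]],[[0,0,-30],[0,0,0]],[[0,0,-20],[0,0,0]],[[0,0,0],[0,0,0]]]'
python3 - <<'E'
from h import *
grab("wrist","w4")
goto(.6134,.091,.05,-8)
E
```

```text
time_s: 5.55
tool_pos: [0.3931, 0.2892, 0.0008]
tool_rot: [1.343, 2.84, 0.0]
wrist_force: [-0.4, -0.4, 0.1]
gripper_width: 0.0001
time_s: 6.18
tool_pos: [0.3945, 0.2899, 0.0724]
tool_rot: [1.342, 2.838, 0.005]
wrist_force: [-0.6, 0.4, -0.5]
gripper_width: 0.0001
tilt(deg) 0.1 pre-turn shift [-292.9   43.8   21.4] turn about tool z 47.4 post-turn shift 0.0 [-165.9  245.2   21.7] j6 1.35
```

View pics/w4.png

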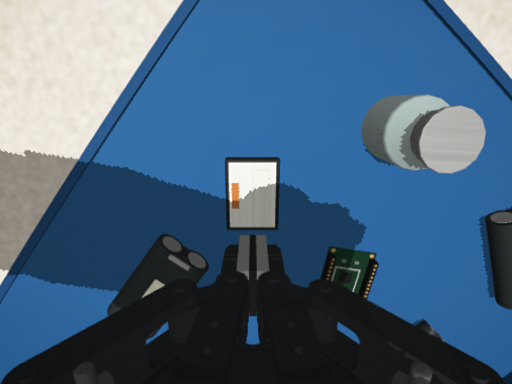

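Run:
```python
from h import *
from seg import segs
for f in ("w3","w4"):
    P,I=load(f);print(proj(P,[[.3932,.2892,.01]]).round(1))
    for o in segs(f,.01,(0,300)): print(*o)
    t=state()["tool_pos"];print(proj(P,[t]).round(1))
```

```text
[[253.6 205.4]]
[354. 278.] 500.2 304.0 57.1 104.0 -51.5
[152. 279.] 356.6 186.6 57.1 106.5 -50.0
[253. 203.] 392.7 289.6 43.5 61.0 39.3
[446. 138.] 469.4 416.0 59.8 110.6 -62.3
[498.  16.] 434.0 494.9 17.6 40.5 90.0
[[254.8 242.4]]
[[252.1 195.5]]
[250. 275.] 431.1 231.0 66.5 240.6 -50.7
[501. 254.] 607.6 385.4 22.6 98.2 55.3
[252. 193.] 392.7 289.6 43.5 61.5 39.3
[424. 133.] 465.8 414.2 58.8 102.6 -63.5
[489.  28.] 446.0 503.2 34.0 80.1 89.9
[[253.1 225.6]]
```

Run:
```python
from h import *
P,I=load("w4");s=state();M=R.from_rotvec(s["tool_rot"]).as_matrix()
for f in (0,.011):
  for d in (0,.005,.01,.015,.02,.025): print(f,d,proj(P,[s["tool_pos"]+M@np.array([f,0,-d])]).round(1))
cv2.imwrite("pics/c3.png",cv2.resize(I[140:300,190:320],None,fx=5,fy=3.7,interpolation=cv2.INTER_CUBIC))
```

```text
0 0 [[253.1 225.6]]
0 0.005 [[253.2 228.8]]
0 0.01 [[253.2 232.3]]
0 0.015 [[253.2 235.9]]
0 0.02 [[253.3 239.8]]
0 0.025 [[253.3 243.8]]
0.011 0 [[253.2 209.2]]
0.011 0.005 [[253.2 212.1]]
0.011 0.01 [[253.2 215.2]]
0.011 0.015 [[253.3 218.5]]
0.011 0.02 [[253.3 221.9]]
0.011 0.025 [[253.3 225.5]]
```

View pics/c3.png

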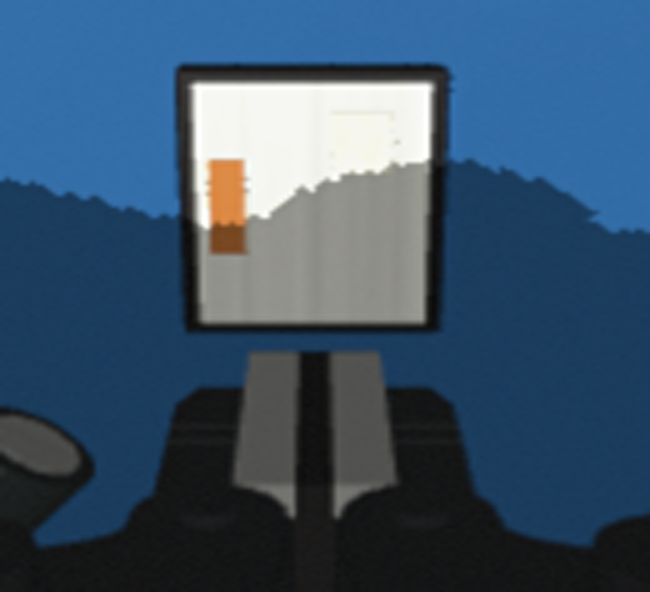

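Run:
```python
from h import *
out=[]
for n in("scene","side"):
    P,I=grab(n,n+"1");s=state();c=proj(P,[s["tool_pos"]])[0];print(n,c)
    x,y=c.astype(int);w=I[max(0,y-40):y+40,x-50:x+50].copy();w=cv2.resize(w,None,fx=4,fy=4,interpolation=cv2.INTER_CUBIC)
    cv2.circle(w,(int((c[0]-x+50)*4),int((c[1]-max(0,y-40))*4)),4,(0,0,255),1);out.append(w)
cv2.imwrite("pics/c4.png",np.hstack(out))
```

```text
scene [359.53647951 225.25195561]
side [158.13130791 152.69566501]
```

View pics/c4.png

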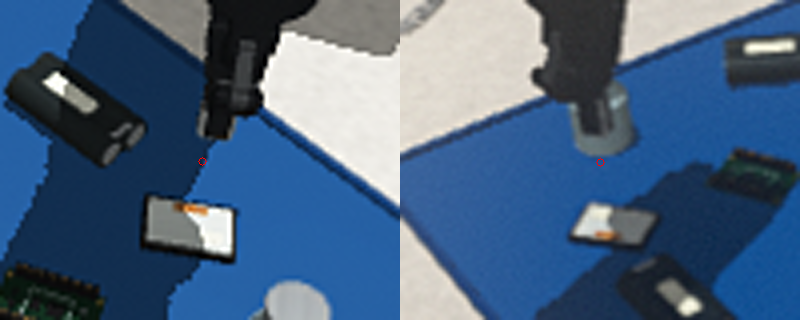

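Run:
```python
from h import *
S,_=load("scene1");D,_=load("side1")
X,r=tri([(S,(363.2,219)),(D,(157.2,146))]);s=state();print(X,r,s["tool_pos"]);M=R.from_rotvec(s["tool_rot"]).as_matrix();print("tool frame mm",M.T@(X-s["tool_pos"])*1e3)
```

```text
[0.39197705 0.29148242 0.09488964] [np.float64(2.4), np.float64(2.4)] [0.39249075 0.28887264 0.06998387]
tool frame mm [  2.34644905   1.23209496 -24.90679451]
```

```bash
python3 -m crank '[[[0,0,0],[0,0,0]],[[0,0,0],[0,0,0]],[[0,0,40],[0,0,0]],[[0,0,25],[0,0,0]],[[0,0,5],[0,0,0]],[[0,0,0],[0,0,0]]]' -0.25;  python3 -m crank '[[[0,0,2],[0,0,0]],[[0,0,2],[0,0,0]],[[0,0,2],[0,0,0]],[[0,0,2],[0,0,0]],[[0,0,0],[0,0,0]]]'
python3 - <<'E'
from h import *
P,I=grab("wrist","w5")
E
```

```text
time_s: 7.08
tool_pos: [0.3931, 0.2892, 0.0009]
tool_rot: [-1.342, -2.84, 0.0]
wrist_force: [0.1, -0.1, 0.3]
gripper_width: 0.0533
time_s: 7.7
tool_pos: [0.3929, 0.2891, -0.0074]
tool_rot: [-1.343, -2.84, 0.0]
wrist_force: [0.1, -0.0, 0.7]
gripper_width: 0.0537
```

View pics/w5.png

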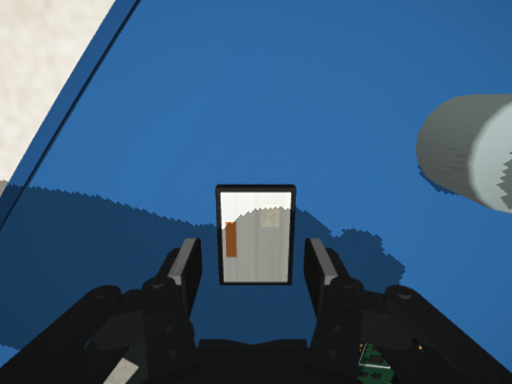

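```bash
python3 -m crank '[[[0,0,3],[0,0,0]],[[0,0,3],[0,0,0]],[[0,0,2],[0,0,0]],[[0,0,0],[0,0,0]]]' -0.25;  python3 -m crank '[[[0,0,1],[0,0,0]],[[0,0,1],[0,0,0]],[[0,0,1],[0,0,0]],[[0,0,0],[0,0,0]]]'
python3 - <<'E'
from h import *
P,I=grab("wrist","w6")
out=[]
for n in("scene","side"):
    P,I=grab(n,n+"2");s=state();c=proj(P,[s["tool_pos"]])[0]
    x,y=c.astype(int);w=I[max(0,y-40):y+40,x-50:x+50].copy();w=cv2.resize(w,None,fx=4,fy=4,interpolation=cv2.INTER_CUBIC);out.append(w)
cv2.imwrite("pics/c5.png",np.hstack(out))
E
```

```text
time_s: 8.25
tool_pos: [0.3929, 0.2891, -0.0154]
tool_rot: [-1.342, -2.84, 0.001]
wrist_force: [-0.1, -0.2, 0.1]
gripper_width: 0.053
time_s: 8.75
tool_pos: [0.393, 0.2891, -0.0183]
tool_rot: [1.343, 2.84, -0.0]
wrist_force: [0.6, -0.1, 0.5]
gripper_width: 0.0536
```

View pics/c5.png

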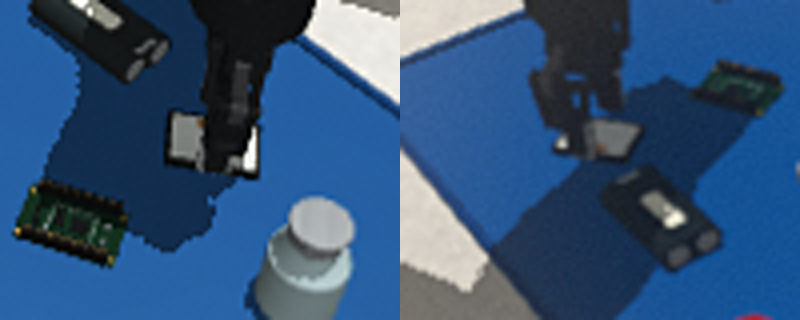

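View pics/w6.png

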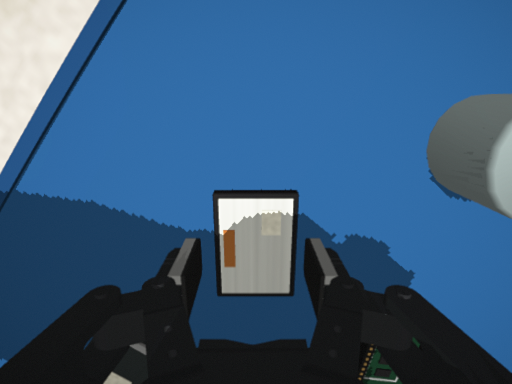

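```bash
for i in 1 2 3 4; do :; done; python3 -m crank '[[[0,0,1],[0,0,0]],[[0,0,1],[0,0,0]],[[0,0,1],[0,0,0]],[[0,0,0],[0,0,0]]]'; python3 -m crank '[[[0,0,1],[0,0,0]],[[0,0,1],[0,0,0]],[[0,0,0],[0,0,0]]]'
```

```text
time_s: 9.4
tool_pos: [0.393, 0.2891, -0.0213]
tool_rot: [-1.343, -2.84, 0.0]
wrist_force: [-0.2, 0.5, -0.3]
gripper_width: 0.0534
time_s: 9.78
tool_pos: [0.393, 0.2891, -0.0233]
tool_rot: [-1.343, -2.84, 0.0]
wrist_force: [0.6, -0.7, 0.3]
gripper_width: 0.0532
```

```bash
python3 -m crank '[[[0,0,1],[0,0,0]],[[0,0,1],[0,0,0]],[[0,0,0],[0,0,0]]]'
python3 - <<'E'
from h import *
P,I=grab("wrist","w7")
cv2.imwrite("pics/c6.png",cv2.resize(I[180:360,140:370],None,fx=3.3,fy=3.3,interpolation=cv2.INTER_CUBIC))
E
```

```text
time_s: 10.15
tool_pos: [0.393, 0.2892, -0.0253]
tool_rot: [-1.343, -2.84, 0.0]
wrist_force: [-0.2, -0.1, -0.4]
gripper_width: 0.0532
```

View pics/c6.png

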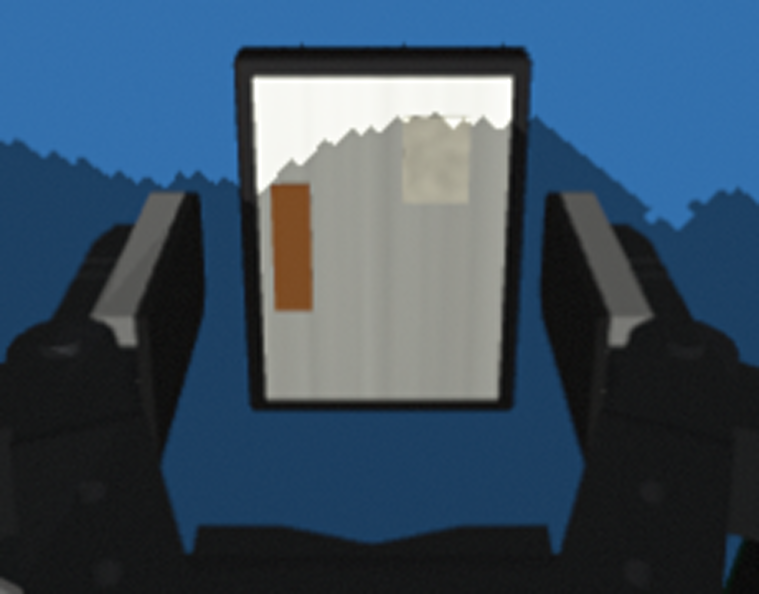

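```bash
python3 -m crank '[[[0,0,1],[0,0,0]],[[0,0,1],[0,0,0]],[[0,0,0],[0,0,0]]]'
```

```text
time_s: 10.58
tool_pos: [0.3929, 0.2891, -0.0273]
tool_rot: [-1.343, -2.84, 0.0]
wrist_force: [-0.6, 0.1, -0.6]
gripper_width: 0.0533
```

```bash
python3 -m crank '[[[0,0,1],[0,0,0]],[[0,0,0],[0,0,0]]]'
```

```text
time_s: 10.82
tool_pos: [0.393, 0.2891, -0.0283]
tool_rot: [-1.343, -2.84, 0.0]
wrist_force: [-0.0, 0.7, -0.2]
gripper_width: 0.0533
```

```bash
python3 -m crank '[[[0,0,1],[0,0,0]],[[0,0,0],[0,0,0]]]'
python3 - <<'E'
from h import *
P,I=grab("wrist","w8")
E
```

```text
time_s: 11.08
tool_pos: [0.393, 0.2892, -0.0293]
tool_rot: [-1.343, -2.84, 0.0]
wrist_force: [0.1, -0.2, -0.0]
gripper_width: 0.0536
```

View pics/w8.png

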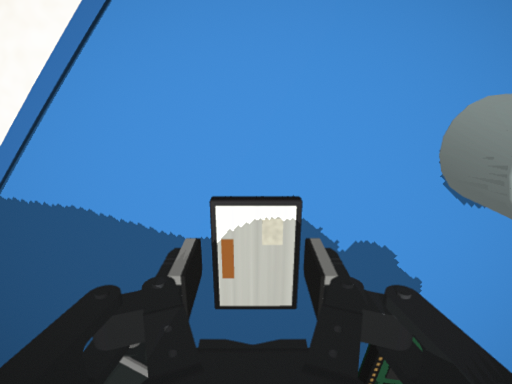

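```bash
python3 -m crank '[[[0,0,1],[0,0,0]],[[0,0,0],[0,0,0]]]'
```

```text
time_s: 11.38
tool_pos: [0.3931, 0.2892, -0.0301]
tool_rot: [1.342, 2.84, 0.0]
wrist_force: [0.2, -0.3, 1.6]
gripper_width: 0.0532
```

```bash
python3 -m crank '[[[0,0,1],[0,0,0]],[[0,0,0],[0,0,0]]]'
```

```text
time_s: 11.62
tool_pos: [0.3932, 0.2892, -0.0302]
tool_rot: [1.342, 2.84, 0.001]
wrist_force: [-3.0, -1.2, 11.3]
gripper_width: 0.0532
```

```bash
python3 -m crank '[[[0,0,1],[0,0,0]],[[0,0,0],[0,0,0]]]'
```

```text
time_s: 11.88
tool_pos: [0.3932, 0.2893, -0.0302]
tool_rot: [1.342, 2.84, 0.001]
wrist_force: [-5.3, -2.1, 21.0]
gripper_width: 0.0533
```

```bash
python3 -m crank '[[[0,0,-4.8],[0,0,0]],[[0,0,0],[0,0,0]],[[0,0,0],[0,0,0]],[[0,0,0],[0,0,0]],[[0,0,0],[0,0,0]]]' 1 25
```

```text
time_s: 12.5
tool_pos: [0.3928, 0.2891, -0.0277]
tool_rot: [-1.342, -2.84, 0.001]
wrist_force: [0.9, -0.6, -0.1]
gripper_width: 0.0432
```

```bash
python3 -m crank '[[[0,0,-3],[0,0,0]],[[0,0,-15],[0,0,0]],[[0,0,-20],[0,0,0]],[[0,0,-12],[0,0,0]],[[0,0,0],[0,0,0]]]'
python3 - <<'E'
from h import *
goto(.6134,.091,.022,-8)
grab("wrist","w9")
E
```

```text
time_s: 13.12
tool_pos: [0.3942, 0.2898, 0.024]
tool_rot: [1.342, 2.839, 0.004]
wrist_force: [0.4, 0.2, -0.5]
gripper_width: 0.0431
tilt(deg) 0.18 pre-turn shift [-292.7   43.2    2.4] turn about tool z 47.4 post-turn shift 0.0 [-166.3  244.7    2.9] j6 1.35
```

View pics/w9.png

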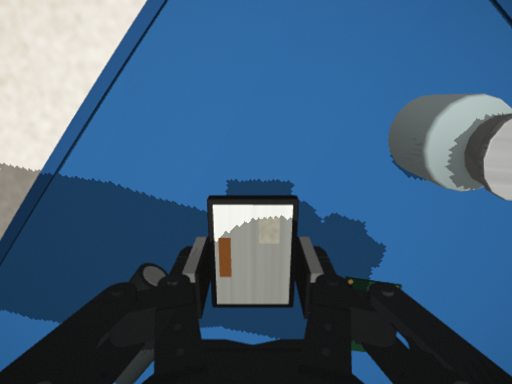

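```bash
python3 -m crank '[[[0,0,0],[0,0,9.48]],[[0,0,0],[0,0,9.48]],[[0,0,0],[0,0,9.48]],[[0,0,0],[0,0,9.48]],[[0,0,0],[0,0,9.48]],[[-27.7,40.8,0.4],[0,0,0]],[[-27.7,40.8,0.4],[0,0,0]],[[-27.7,40.8,0.4],[0,0,0]],[[-27.7,40.8,0.4],[0,0,0]],[[-27.7,40.8,0.4],[0,0,0]],[[-27.7,40.8,0.4],[0,0,0]],[[0,0,0],[0,0,0]]]'
python3 - <<'E'
from h import *
goto(.6134,.091,.0,-8)
grab("wrist","w10")
E
```

```text
time_s: 14.68
tool_pos: [0.6147, 0.0877, 0.0191]
tool_rot: [2.375, 2.055, 0.001]
wrist_force: [-1.0, 0.4, -0.4]
gripper_width: 0.0429
tilt(deg) 0.06 pre-turn shift [ 3.1 -1.8 19.1] turn about tool z -0.2 post-turn shift 0.0 [ 3.1 -1.8 19.1] j6 1.73
```

View pics/w10.png

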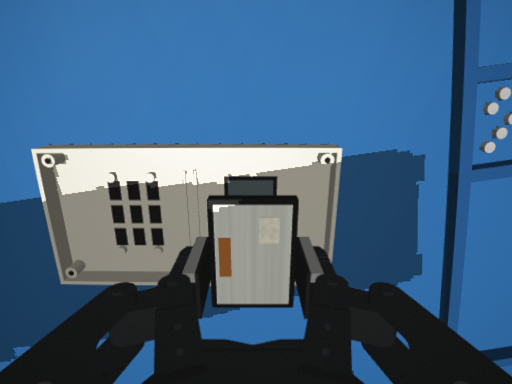

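Run:
```python
from h import *
P,I=load("w10");s=state();print(s["tool_pos"])
X=plane(P,[(208,198),(297,198),(292,306),(215,306)],.0568);print((X*1e3).round(1),X.mean(0)*1e3)
d=X[1]-X[0];print(np.degrees(np.arctan2(d[1],d[0])),np.linalg.norm(d),np.linalg.norm(X[2]-X[1]))
```

```text
[0.61255946 0.08917842 0.0189339 ]
[[597.4 121.1  56.8]
 [639.3 115.   56.8]
 [630.7  54.   56.8]
 [589.4  60.   56.8]] [614.19721119  87.50470399  56.8       ]
-8.295829233237487 0.04239210577483494 0.061623446160868886
```

```bash
python3 -m crank '[[[2.5,0.4,0],[0,0,0]],[[0,0,15],[0,0,0]],[[0,0,15],[0,0,0]],[[0,0,9],[0,0,0]],[[0,0,2],[0,0,0]],[[0,0,0],[0,0,0]],[[0,0,0],[0,0,0]]]'; python3 -m crank '[[[0,0,1],[0,0,0]],[[0,0,0],[0,0,0]]]'
```

```text
time_s: 15.6
tool_pos: [0.6136, 0.0929, -0.0203]
tool_rot: [2.371, 2.06, 0.001]
wrist_force: [-0.3, -0.6, -1.0]
gripper_width: 0.0429
time_s: 15.85
tool_pos: [0.6132, 0.0929, -0.0216]
tool_rot: [2.371, 2.061, 0.001]
wrist_force: [0.5, -1.0, -0.1]
gripper_width: 0.0429
```

```bash
python3 -m crank '[[[0,0,1],[0,0,0]],[[0,0,0],[0,0,0]]]'
```

```text
time_s: 16.1
tool_pos: [0.613, 0.0929, -0.0229]
tool_rot: [-2.371, -2.061, 0.0]
wrist_force: [-0.7, -0.2, -0.1]
gripper_width: 0.043
```

```bash
python3 -m crank '[[[-0.7,0,1],[0,0,0]],[[0,0,0],[0,0,0]]]'
```

```text
time_s: 16.35
tool_pos: [0.6129, 0.0922, -0.0239]
tool_rot: [-2.371, -2.061, 0.0]
wrist_force: [-0.4, -0.9, -1.1]
gripper_width: 0.043
```

```bash
python3 -m crank '[[[0,0,1],[0,0,0]],[[0,0,0],[0,0,0]]]'
```

```text
time_s: 16.6
tool_pos: [0.6129, 0.0923, -0.0249]
tool_rot: [-2.371, -2.061, 0.0]
wrist_force: [-0.5, 0.0, -0.5]
gripper_width: 0.0428
```

```bash
python3 -m crank '[[[0,0,0.7],[0,0,0]],[[0,0,0],[0,0,0]]]'
```

```text
time_s: 16.85
tool_pos: [0.613, 0.0923, -0.025]
tool_rot: [2.371, 2.061, 0.0]
wrist_force: [-2.1, -0.5, 4.1]
gripper_width: 0.043
```

```bash
python3 -m crank '[[[0,0,0.7],[0,0,0]],[[0,0,0],[0,0,0]]]'
```

```text
time_s: 17.1
tool_pos: [0.613, 0.0923, -0.025]
tool_rot: [2.371, 2.061, 0.001]
wrist_force: [-4.0, -0.1, 8.8]
gripper_width: 0.043
```

```bash
python3 -m crank '[[[0,0,-1.3],[0,0,0]],[[0,0,0],[0,0,0]],[[0,0,0],[0,0,0]],[[0,0,0],[0,0,0]]]' -0.3;  python3 -m crank '[[[0,0,-10],[0,0,0]],[[0,0,-40],[0,0,0]],[[0,0,-50],[0,0,0]],[[0,0,-40],[0,0,0]],[[0,0,0],[0,0,0]],[[0,0,0],[0,0,0]]]'
python3 - <<'E'
from h import *
grab("wrist","w11")
goto(.5133,.2768,.03,29.8)
E
```

```text
time_s: 17.6
tool_pos: [0.6129, 0.0922, -0.0251]
tool_rot: [-2.371, -2.061, 0.0]
wrist_force: [0.2, 0.1, -0.1]
gripper_width: 0.0555
time_s: 18.35
tool_pos: [0.6129, 0.0923, 0.1153]
tool_rot: [2.371, 2.061, 0.0]
wrist_force: [-0.6, -0.6, 0.4]
gripper_width: 0.0556
tilt(deg) 0.08 pre-turn shift [ 169.  -123.5   84.4] turn about tool z -37.8 post-turn shift 0.0 [209.3   6.   84.3] j6 1.73
```

View pics/w11.png

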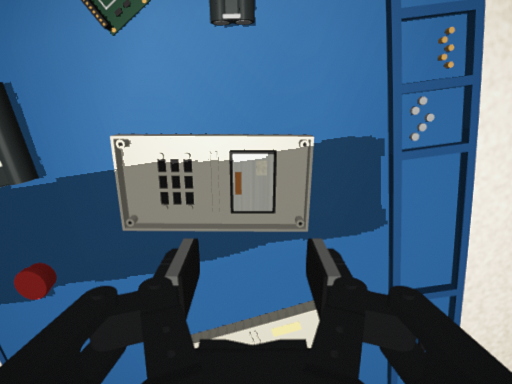

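```bash
python3 -m crank '[[[33.8,-24.7,0],[0,0,0]],[[33.8,-24.7,0],[0,0,0]],[[33.8,-24.7,0],[0,0,0]],[[33.8,-24.7,0],[0,0,0]],[[33.8,-24.7,0],[0,0,0]],[[0,0,24],[0,0,-9.45]],[[0,0,24],[0,0,-9.45]],[[0,0,24],[0,0,-9.45]],[[0,0,23],[0,0,-9.45]],[[0,0,0],[0,0,0]],[[0,0,0],[0,0,0]]]' -0.3
python3 - <<'E'
from h import *
grab("wrist","w12")
goto(.5133,.2768,-.0275,29.8)
E
```

```text
time_s: 19.77
tool_pos: [0.514, 0.2767, 0.02]
tool_rot: [-1.579, -2.715, 0.001]
wrist_force: [0.7, -0.1, 0.4]
gripper_width: 0.0557
tilt(deg) 0.04 pre-turn shift [ 0.5 -1.2 48.1] turn about tool z -0.1 post-turn shift 0.0 [ 0.5 -1.2 48.1] j6 1.41
```

View pics/w12.png

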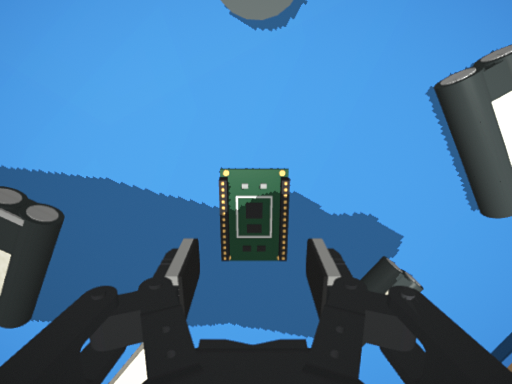

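```bash
python3 -m crank '[[[0.5,-0.6,20],[0,0,0]],[[0,0,18],[0,0,0]],[[0,0,8],[0,0,0]],[[0,0,1.5],[0,0,0]],[[0,0,0],[0,0,0]]]'; python3 -m crank '[[[0,0,0],[0,0,0]],[[0,0,0],[0,0,0]],[[0,0,0],[0,0,0]],[[0,0,0],[0,0,0]]]' 1 25
```

```text
time_s: 20.45
tool_pos: [0.5141, 0.2771, -0.0266]
tool_rot: [1.576, 2.717, 0.002]
wrist_force: [0.1, 0.0, -0.5]
gripper_width: 0.0552
time_s: 20.95
tool_pos: [0.5143, 0.2772, -0.0264]
tool_rot: [1.575, 2.717, 0.002]
wrist_force: [-0.6, 0.0, 6.1]
gripper_width: 0.0431
```

```bash
python3 -m crank '[[[0,0,-3],[0,0,0]],[[0,0,-15],[0,0,0]],[[0,0,-20],[0,0,0]],[[0,0,-12],[0,0,0]],[[0,0,0],[0,0,0]],[[0,0,0],[0,0,0]]]'
python3 - <<'E'
from h import *
goto(.538,.1015,.022,-8)
grab("wrist","w13")
E
```

```text
time_s: 21.7
tool_pos: [0.5131, 0.2768, 0.0222]
tool_rot: [-1.575, -2.718, 0.001]
wrist_force: [0.0, 0.2, -0.7]
gripper_width: 0.0435
tilt(deg) 0.03 pre-turn shift [-164.5  -65.5    0.3] turn about tool z 37.8 post-turn shift 0.0 [-170.1   49.1    0.2] j6 1.41
```

View pics/w13.png

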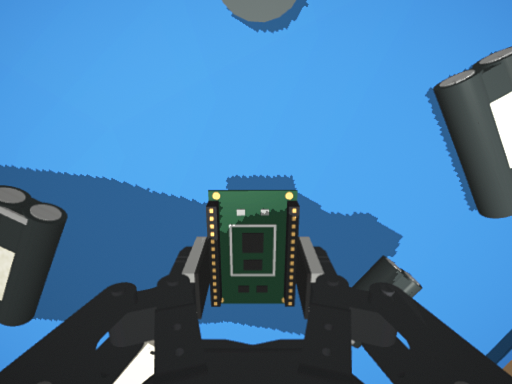

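```bash
python3 -m crank '[[[0,0,0],[0,0,9.45]],[[0,0,0],[0,0,9.45]],[[0,0,0],[0,0,9.45]],[[0,0,0],[0,0,9.45]],[[-34,9.8,0],[0,0,0]],[[-34,9.8,0],[0,0,0]],[[-34,9.8,0],[0,0,0]],[[-34,9.8,0],[0,0,0]],[[-34,9.8,0],[0,0,0]],[[0,0,0],[0,0,0]],[[0,0,0],[0,0,0]],[[0,0,0],[0,0,0]]]'
python3 - <<'E'
from h import *
goto(.538,.1015,-.0224,-8)
P,I=grab("wrist","w14")
print((plane(P,[(229,226),(275,226),(273,276),(231,276)],.0035+.0486+.003).mean(0)*1e3).round(1))
E
```

```text
time_s: 23.25
tool_pos: [0.5379, 0.1027, 0.0223]
tool_rot: [-2.369, -2.062, 0.001]
wrist_force: [0.2, 0.4, -1.1]
gripper_width: 0.0429
tilt(deg) 0.03 pre-turn shift [-1.1  0.3 44.7] turn about tool z 0.1 post-turn shift 0.0 [-1.1  0.3 44.7] j6 1.75
[536.8 102.   55.1]
```

View pics/w14.png

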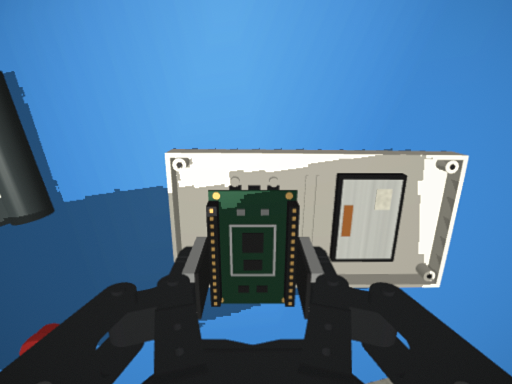

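```bash
python3 -m crank '[[[-0.8,0.7,0],[0,0,0]],[[0,0,15],[0,0,0]],[[0,0,15],[0,0,0]],[[0,0,8],[0,0,0]],[[0,0,1.5],[0,0,0]],[[0,0,0],[0,0,0]],[[0,0,0],[0,0,0]]]'; python3 -m crank '[[[0,0,1],[0,0,0]],[[0,0,0],[0,0,0]]]'
```

```text
time_s: 24.18
tool_pos: [0.5393, 0.1009, -0.0165]
tool_rot: [2.371, 2.061, 0.001]
wrist_force: [0.2, 0.3, -0.0]
gripper_width: 0.0432
time_s: 24.42
tool_pos: [0.5391, 0.1009, -0.0177]
tool_rot: [2.371, 2.061, 0.001]
wrist_force: [0.0, -0.3, 0.7]
gripper_width: 0.0433
```

```bash
python3 -m crank '[[[0,0,0.7],[0,0,0]],[[0,0,0],[0,0,0]]]'
```

```text
time_s: 24.68
tool_pos: [0.5388, 0.1009, -0.0186]
tool_rot: [2.371, 2.061, -0.0]
wrist_force: [-0.4, -0.7, -0.1]
gripper_width: 0.0433
```

```bash
python3 -m crank '[[[0,0,0.7],[0,0,0]],[[0,0,0],[0,0,0]]]'
```

```text
time_s: 24.92
tool_pos: [0.5389, 0.1009, -0.0193]
tool_rot: [2.371, 2.061, 0.0]
wrist_force: [0.4, -0.5, -0.2]
gripper_width: 0.0429
```

```bash
python3 -m crank '[[[0,0,0.7],[0,0,0]],[[0,0,0],[0,0,0]]]'
```

```text
time_s: 25.18
tool_pos: [0.539, 0.1009, -0.0194]
tool_rot: [2.371, 2.061, 0.0]
wrist_force: [-2.3, 0.1, 4.2]
gripper_width: 0.0434
```

```bash
python3 -m crank '[[[0,0,0.6],[0,0,0]],[[0,0,0],[0,0,0]]]'
```

```text
time_s: 25.42
tool_pos: [0.539, 0.1009, -0.0195]
tool_rot: [2.371, 2.061, 0.001]
wrist_force: [-3.5, -0.4, 10.0]
gripper_width: 0.043
```

Run:
```python
from h import *
print(state()["wrist_force"].round(1),state()["tool_pos"].round(4))
```

```text
[-3.5 -0.4 10. ] [ 0.539   0.1009 -0.0195]
```

```bash
python3 -m crank '[[[0,0,-1.2],[0,0,0]],[[0,0,0],[0,0,0]],[[0,0,0],[0,0,0]],[[0,0,0],[0,0,0]]]' -0.3;  python3 -m crank '[[[0,0,-10],[0,0,0]],[[0,0,-40],[0,0,0]],[[0,0,-50],[0,0,0]],[[0,0,-40],[0,0,0]],[[0,0,0],[0,0,0]],[[0,0,0],[0,0,0]]]'
python3 - <<'E'
from h import *
grab("wrist","w15")
goto(.618,.2625,.03,-6.6)
E
```

```text
time_s: 25.92
tool_pos: [0.5388, 0.1009, -0.0196]
tool_rot: [-2.371, -2.061, 0.0]
wrist_force: [-0.1, -0.6, -0.3]
gripper_width: 0.0556
time_s: 26.68
tool_pos: [0.5387, 0.1009, 0.1207]
tool_rot: [2.371, 2.061, 0.0]
wrist_force: [0.2, 0.2, 0.7]
gripper_width: 0.0553
tilt(deg) 0.08 pre-turn shift [171.2  56.7  89.8] turn about tool z -1.4 post-turn shift 0.0 [169.8  60.9  89.8] j6 1.75
```

View pics/w15.png

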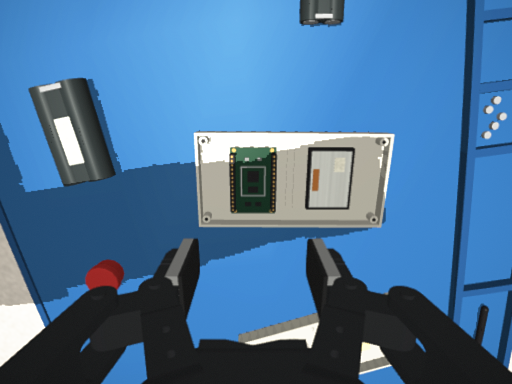

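```bash
python3 -m crank '[[[34.2,11.3,0],[0,0,0]],[[34.2,11.3,0],[0,0,0]],[[34.2,11.3,10],[0,0,0]],[[34.2,11.3,30],[0,0,0]],[[34.2,11.3,30],[0,0,0]],[[0,0,10],[0,0,-1.4]],[[0,0,0],[0,0,0]],[[0,0,0],[0,0,0]]]' -0.3
python3 - <<'E'
from h import *
grab("wrist","w16")
goto(.618,.2625,-.024,-6.6)
from seg import segs
for o in segs("w16",.015): print(*o)
E
```

```text
time_s: 27.72
tool_pos: [0.6187, 0.2615, 0.0413]
tool_rot: [2.347, 2.088, 0.0]
wrist_force: [-1.2, -0.2, -0.1]
gripper_width: 0.0552
tilt(deg) 0.08 pre-turn shift [ 0.8 -1.3 65.8] turn about tool z -0.1 post-turn shift 0.0 [ 0.8 -1.3 65.8] j6 1.97
[330. 269.] 676.7 210.5 44.0 48.5 82.8
[175. 269.] 548.7 225.6 43.9 48.9 83.7
[253. 206.] 618.4 261.9 36.1 70.5 -7.0
[484. 113.] 777.7 308.1 43.0 103.5 4.7
[223.  18.] 609.7 377.8 35.5 99.2 83.0
```

View pics/w16.png

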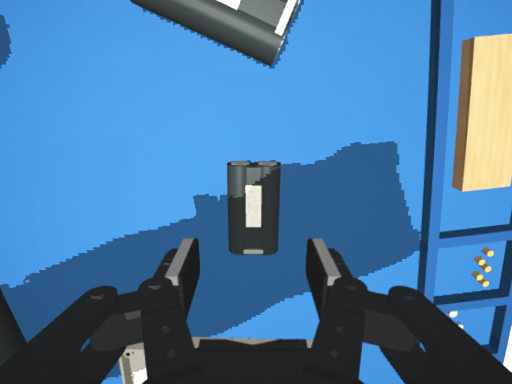

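```bash
python3 -m crank '[[[0.8,-0.8,20],[0,0,0]],[[0,0,20],[0,0,0]],[[0,0,18],[0,0,0]],[[0,0,6],[0,0,0]],[[0,0,0],[0,0,0]],[[0,0,0],[0,0,0]]]'; python3 -m crank '[[[0,0,0],[0,0,0]],[[0,0,0],[0,0,0]],[[0,0,0],[0,0,0]],[[0,0,0],[0,0,0]]]' 1 40
```

```text
time_s: 28.52
tool_pos: [0.6187, 0.2634, -0.0225]
tool_rot: [2.345, 2.089, 0.002]
wrist_force: [-0.6, -0.0, 0.0]
gripper_width: 0.0555
time_s: 29.02
tool_pos: [0.6187, 0.2635, -0.0223]
tool_rot: [2.345, 2.089, 0.003]
wrist_force: [0.3, -0.3, 6.0]
gripper_width: 0.0351
```

```bash
python3 -m crank '[[[0,0,-3],[0,0,0]],[[0,0,-15],[0,0,0]],[[0,0,-20],[0,0,0]],[[0,0,-22],[0,0,0]],[[0,0,0],[0,0,0]],[[0,0,0],[0,0,0]]]'
python3 - <<'E'
from h import *
goto(.630,-.1088,.036,11.4)
grab("wrist","w17")
E
```

```text
time_s: 29.78
tool_pos: [0.6176, 0.2631, 0.0362]
tool_rot: [-2.345, -2.09, 0.001]
wrist_force: [0.2, 0.9, -1.4]
gripper_width: 0.0351
tilt(deg) 0.03 pre-turn shift [-3.681e+02  5.510e+01  3.000e-01] turn about tool z -18.0 post-turn shift 0.0 [-3.671e+02 -6.140e+01  3.000e-01] j6 1.97
```

View pics/w17.png

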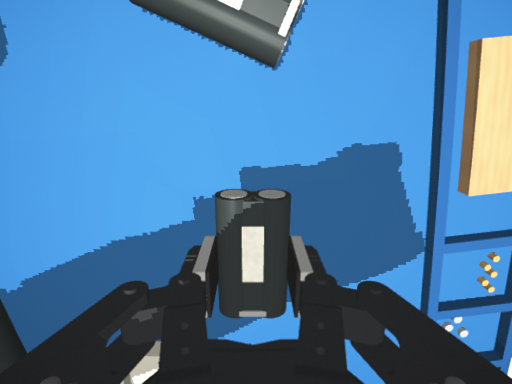

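```bash
python3 -m crank '[[[-40.9,6.1,0],[0,0,0]],[[-40.9,6.1,0],[0,0,0]],[[-40.9,6.1,0],[0,0,0]],[[-40.9,6.1,0],[0,0,0]],[[-40.9,6.1,0],[0,0,0]],[[-40.9,6.1,0],[0,0,0]],[[-40.9,6.1,0],[0,0,0]],[[-40.9,6.1,0],[0,0,0]],[[-40.9,6.1,0],[0,0,0]],[[0,0,0],[0,0,-9]],[[0,0,0],[0,0,-9]],[[0,0,0],[0,0,0]]]';python3 -m crank '[[[0,0,0],[0,0,0]],[[0,0,0],[0,0,0]]]'
python3 - <<'E'
from h import *
goto(.630,-.1088,-.0193,11.4)
P,I=grab("wrist","w18")
print(plane(P,[(216,191),(290,191),(287,317),(221,317)],.003+.0584+.012).round(4))
E
```

```text
time_s: 31.32
tool_pos: [0.6293, -0.1087, 0.0354]
tool_rot: [-1.991, -2.428, 0.001]
wrist_force: [0.7, 0.4, -1.3]
gripper_width: 0.035
time_s: 31.58
tool_pos: [0.63, -0.1084, 0.0364]
tool_rot: [-1.991, -2.43, 0.0]
wrist_force: [-0.4, 0.3, -0.5]
gripper_width: 0.035
tilt(deg) 0.02 pre-turn shift [-0.4 -0.  55.7] turn about tool z -0.1 post-turn shift 0.0 [-0.4 -0.  55.7] j6 1.08
[[ 0.6052 -0.0786  0.0734]
 [ 0.6397 -0.0717  0.0734]
 [ 0.6552 -0.1428  0.0734]
 [ 0.6195 -0.1499  0.0734]]
```

View pics/w18.png

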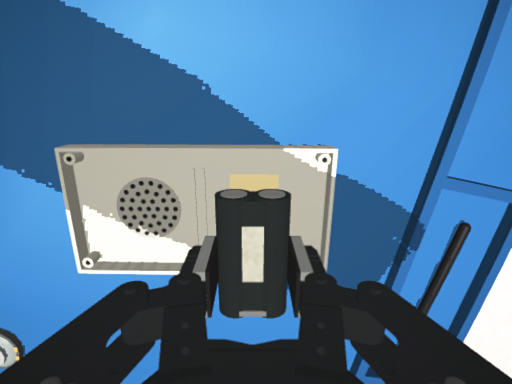

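```bash
python3 -m crank '[[[0.8,0,18],[0,0,0]],[[0,0,18],[0,0,0]],[[0,0,12],[0,0,0]],[[0,0,4],[0,0,0]],[[0,0,1.5],[0,0,0]],[[0,0,0],[0,0,0]],[[0,0,0],[0,0,0]]]'; python3 -m crank '[[[0,0,0.7],[0,0,0]],[[0,0,0],[0,0,0]]]'
```

```text
time_s: 32.5
tool_pos: [0.6305, -0.1081, -0.0163]
tool_rot: [1.989, 2.43, 0.001]
wrist_force: [1.0, -0.3, -1.3]
gripper_width: 0.0353
time_s: 32.75
tool_pos: [0.6301, -0.108, -0.0174]
tool_rot: [1.99, 2.431, 0.0]
wrist_force: [-0.0, 0.4, 0.6]
gripper_width: 0.0352
```

```bash
python3 -m crank '[[[0,0,0.7],[0,0,0]],[[0,0,0],[0,0,0]]]'
```

```text
time_s: 33.0
tool_pos: [0.6299, -0.1079, -0.0184]
tool_rot: [-1.99, -2.431, -0.0]
wrist_force: [0.0, 0.9, -0.4]
gripper_width: 0.0347
```

```bash
python3 -m crank '[[[0,0,0.7],[0,0,0]],[[0,0,0],[0,0,0]]]'
```

```text
time_s: 33.25
tool_pos: [0.6299, -0.1079, -0.0191]
tool_rot: [-1.99, -2.431, 0.0]
wrist_force: [0.5, -1.0, -1.5]
gripper_width: 0.035
```

```bash
python3 -m crank '[[[0,0,0.7],[0,0,0]],[[0,0,0],[0,0,0]]]'
```

```text
time_s: 33.5
tool_pos: [0.6301, -0.1079, -0.0193]
tool_rot: [1.99, 2.431, 0.0]
wrist_force: [-1.3, 0.7, 2.6]
gripper_width: 0.0355
```

```bash
python3 -m crank '[[[0,0,0.7],[0,0,0]],[[0,0,0],[0,0,0]]]'
```

```text
time_s: 33.75
tool_pos: [0.6301, -0.108, -0.0193]
tool_rot: [1.989, 2.431, 0.0]
wrist_force: [-2.0, 0.6, 7.4]
gripper_width: 0.0348
```

```bash
python3 -m crank '[[[0,0,-1.2],[0,0,0]],[[0,0,0],[0,0,0]],[[0,0,0],[0,0,0]],[[0,0,0],[0,0,0]]]' -0.2;  python3 -m crank '[[[0,0,-10],[0,0,0]],[[0,0,-40],[0,0,0]],[[0,0,-50],[0,0,0]],[[0,0,-40],[0,0,0]],[[-30,0,0],[0,0,0]],[[-30,0,0],[0,0,0]],[[-30,0,0],[0,0,0]],[[0,0,0],[0,0,0]],[[0,0,0],[0,0,0]]]'
python3 - <<'E'
from h import *
grab("wrist","w19");print(state()["tool_pos"])
E
```

```text
time_s: 34.25
tool_pos: [0.6299, -0.1079, -0.0194]
tool_rot: [-1.99, -2.431, 0.0]
wrist_force: [-1.4, 0.4, 0.1]
gripper_width: 0.0514
time_s: 35.38
tool_pos: [0.6476, -0.1959, 0.1211]
tool_rot: [-1.99, -2.431, -0.0]
wrist_force: [-0.3, 0.6, -0.6]
gripper_width: 0.0515
[ 0.64756688 -0.19542109  0.12109939]
```

View pics/w19.png

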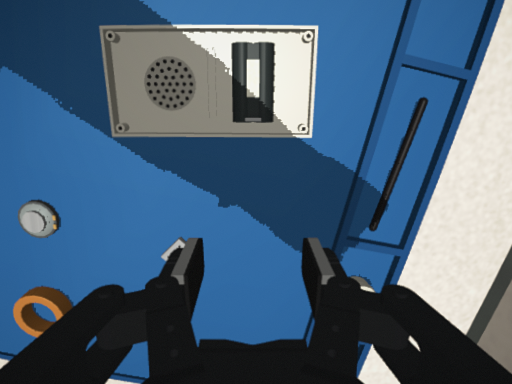

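Run:
```python
from h import *
goto(.51,-.34,.14,0)
```

```text
tilt(deg) 0.02 pre-turn shift [-114.4 -163.5  -18.9] turn about tool z 11.4 post-turn shift 0.0 [-144.6 -137.6  -19. ] j6 0.96
```

```bash
python3 -m crank '[[[-22.9,-32.7,-4],[0,0,0]],[[-22.9,-32.7,-4],[0,0,0]],[[-22.9,-32.7,-4],[0,0,0]],[[-22.9,-32.7,-4],[0,0,0]],[[-22.9,-32.7,-4],[0,0,0]],[[0,0,0],[0,0,5.7]],[[0,0,0],[0,0,5.7]],[[0,0,0],[0,0,0]],[[0,0,0],[0,0,0]]]'
python3 - <<'E'
from h import *
grab("wrist","w20");print(state()["tool_pos"])
E
```

```text
time_s: 36.55
tool_pos: [0.5104, -0.34, 0.141]
tool_rot: [2.218, 2.224, 0.0]
wrist_force: [-0.3, 0.5, 0.0]
gripper_width: 0.051
[ 0.51035902 -0.34010979  0.1409561 ]
```

View pics/w20.png

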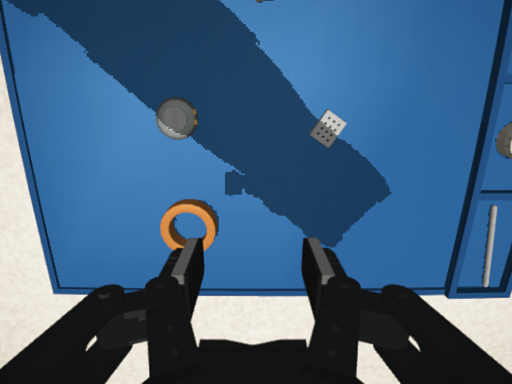

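Run:
```python
from h2 import *
from seg import segs
for z in(.006,.009): 
  for o in segs("w20",z,(0,300),150): print(z,*o)
print("--")
for o in segs("w19",.009,(0,300),150): print(*o)
P,I=load("w20");h=cv2.cvtColor(I,cv2.COLOR_BGR2HSV)
cv2.imwrite("pics/c7.png",cv2.resize(I[90:160,140:360],None,fx=3.6,fy=3.6,interpolation=cv2.INTER_CUBIC))
D,_=load("side0");print(tri([(P,(328,128)),(D,(337,253))]))
```

```text
0.006 [490. 246.] 789.0 -428.5 8.8 109.5 8.5
0.006 [506. 141.] 774.1 -304.7 16.4 38.4 14.4
0.006 [328. 128.] 585.5 -292.3 26.5 31.3 -34.0
0.006 [176. 118.] 432.7 -282.8 41.2 42.6 89.8
0.006 [167. 249.] 471.2 -360.6 279.7 560.4 -89.7
0.009 [490. 246.] 786.3 -426.9 8.7 108.4 8.5
0.009 [506. 141.] 771.5 -304.3 16.2 38.0 14.4
0.009 [328. 128.] 584.8 -292.1 26.3 31.0 -34.0
0.009 [176. 118.] 433.5 -282.6 40.8 42.2 89.8
0.009 [167. 249.] 471.6 -359.6 277.0 555.0 -89.7
--
[ 43. 294.] 435.8 -374.3 17.6 56.6 -77.3
[154. 281.] 546.5 -319.6 77.4 139.3 -77.9
[ 38. 218.] 434.3 -281.5 40.8 44.9 -41.0
[398. 164.] 782.6 -156.1 8.6 136.1 -3.1
(array([ 0.58574329, -0.29190545,  0.00795101]), [np.float64(0.2), np.float64(0.2)])
```

View pics/c7.png

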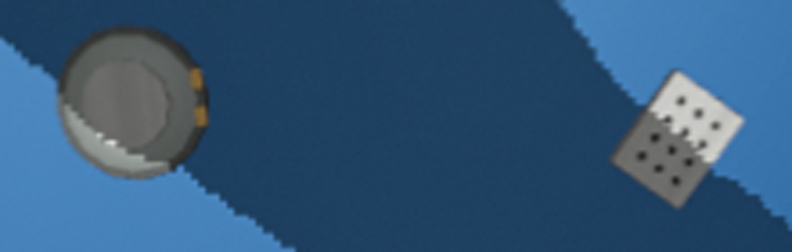

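Run:
```python
from h import *
goto(.4332,-.2825,.02,50)
```

```text
tilt(deg) 0.01 pre-turn shift [ 57.8 -77.  120.9] turn about tool z -49.9 post-turn shift 0.0 [ 96.1  -5.5 121. ] j6 0.85
```

```bash
python3 -m crank '[[[28.9,-38.5,0],[0,0,0]],[[28.9,-38.5,0],[0,0,0]],[[0,0,24],[0,0,-10]],[[0,0,24],[0,0,-10]],[[0,0,24],[0,0,-10]],[[0,0,24],[0,0,-10]],[[0,0,25],[0,0,-10]],[[0,0,0],[0,0,0]],[[0,0,0],[0,0,0]]]' -0.3
python3 - <<'E'
from h import *
grab("wrist","w21")
goto(.4332,-.2825,-.0258,50)
from seg import segs
for o in segs("w21",.009,(0,300),150): print(*o)
E
```

```text
time_s: 37.72
tool_pos: [0.4336, -0.2831, 0.0206]
tool_rot: [1.077, 2.95, -0.0]
wrist_force: [0.4, 0.8, -0.7]
gripper_width: 0.0554
tilt(deg) 0.1 pre-turn shift [ 1.3  0.3 46.7] turn about tool z -0.1 post-turn shift 0.0 [ 1.3  0.3 46.7] j6 -0.03
[355. 282.] 521.6 -262.9 43.4 102.3 -70.4
[150. 281.] 426.7 -375.7 43.6 103.1 -9.7
[256. 218.] 433.0 -282.3 41.3 42.2 49.9
[494. 205.] 530.4 -164.9 43.8 92.7 65.1
[20. 26.] 253.4 -309.5 24.9 58.8 -0.1
```

View pics/w21.png

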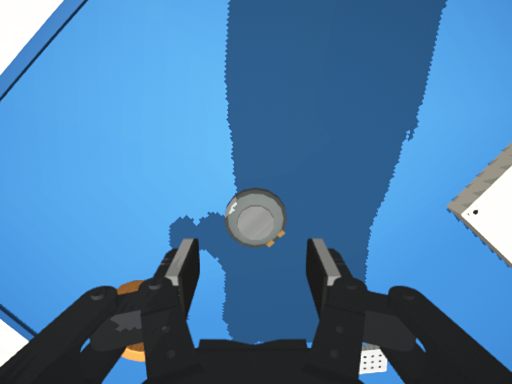

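```bash
python3 -m crank '[[[0.8,0.3,18],[0,0,0]],[[0,0,16],[0,0,0]],[[0,0,8],[0,0,0]],[[0,0,4],[0,0,0]],[[0,0,0],[0,0,0]],[[0,0,0],[0,0,0]]]'; python3 -m crank '[[[0,0,0],[0,0,0]],[[0,0,0],[0,0,0]],[[0,0,0],[0,0,0]],[[0,0,0],[0,0,0]]]' 1 25
```

```text
time_s: 38.52
tool_pos: [0.4331, -0.2825, -0.0257]
tool_rot: [1.074, 2.951, -0.001]
wrist_force: [-0.1, 0.3, 0.1]
gripper_width: 0.0554
time_s: 39.02
tool_pos: [0.4331, -0.2825, -0.0255]
tool_rot: [1.074, 2.951, -0.001]
wrist_force: [-0.9, 1.4, 4.7]
gripper_width: 0.0401
```

```bash
python3 -m crank '[[[0,0,-3],[0,0,0]],[[0,0,-15],[0,0,0]],[[0,0,-20],[0,0,0]],[[0,0,-12],[0,0,0]],[[0,0,0],[0,0,0]],[[0,0,0],[0,0,0]]]'
python3 - <<'E'
from h import *
goto(.5552,-.1239,.0243,11.4)
grab("wrist","w22")
E
```

```text
time_s: 39.78
tool_pos: [0.4325, -0.2819, 0.0235]
tool_rot: [-1.074, -2.952, -0.0]
wrist_force: [-0.1, 0.2, -1.4]
gripper_width: 0.0401
tilt(deg) 0.03 pre-turn shift [  7.6 200.   -0.8] turn about tool z 38.6 post-turn shift 0.0 [130.7 151.6  -0.7] j6 -0.04
```

View pics/w22.png

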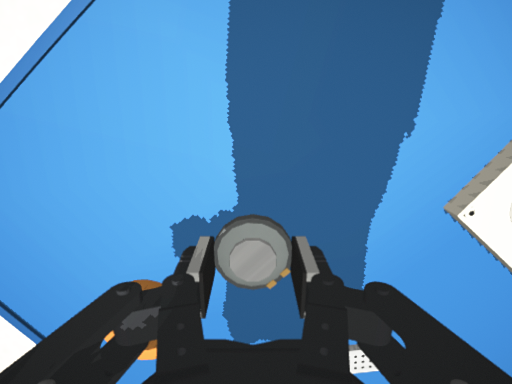

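```bash
python3 -m crank '[[[0,0,0],[0,0,9.65]],[[0,0,0],[0,0,9.65]],[[0,0,0],[0,0,9.65]],[[0,0,0],[0,0,9.65]],[[32.7,37.9,0],[0,0,0]],[[32.7,37.9,0],[0,0,0]],[[32.7,37.9,0],[0,0,0]],[[32.7,37.9,0],[0,0,0]],[[0,0,0],[0,0,0]],[[0,0,0],[0,0,0]],[[0,0,0],[0,0,0]]]'
python3 - <<'E'
from h import *
goto(.5552,-.1239,-.0225,11.4)
P,I=grab("wrist","w23")
print((plane(P,[(215,250),(291,250),(253,214),(253,287)],.058).round(4)))
E
```

```text
time_s: 41.2
tool_pos: [0.5545, -0.1248, 0.0234]
tool_rot: [-1.991, -2.429, 0.001]
wrist_force: [0.5, 0.2, -0.6]
gripper_width: 0.0401
tilt(deg) 0.06 pre-turn shift [ 0.7  0.9 45.9] turn about tool z -0.1 post-turn shift 0.0 [ 0.7  0.9 45.9] j6 1.01
[[ 0.5342 -0.1273  0.058 ]
 [ 0.5726 -0.1196  0.058 ]
 [ 0.5495 -0.1039  0.058 ]
 [ 0.5578 -0.1454  0.058 ]]
```

View pics/w23.png

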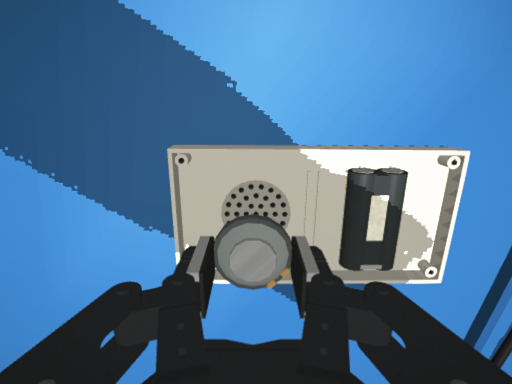

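Aligned over the grille. Descend (contact expected near TCP −0.0225).

```bash
python3 -m crank '[[[0.7,0.9,18],[0,0,0]],[[0,0,15],[0,0,0]],[[0,0,8],[0,0,0]],[[0,0,2.5],[0,0,0]],[[0,0,0],[0,0,0]],[[0,0,0],[0,0,0]]]'; python3 -m crank '[[[0,0,0.7],[0,0,0]],[[0,0,0],[0,0,0]]]'
```

```text
time_s: 42.0
tool_pos: [0.5567, -0.1233, -0.0192]
tool_rot: [1.989, 2.43, 0.001]
wrist_force: [-0.5, -0.8, -0.9]
gripper_width: 0.0396
time_s: 42.25
tool_pos: [0.5564, -0.1231, -0.0202]
tool_rot: [1.989, 2.431, 0.0]
wrist_force: [-0.3, -0.6, -0.6]
gripper_width: 0.0396
```

```bash
python3 -m crank '[[[0,0,0.7],[0,0,0]],[[0,0,0],[0,0,0]]]'
```

```text
time_s: 42.5
tool_pos: [0.5562, -0.1231, -0.0211]
tool_rot: [1.99, 2.431, 0.0]
wrist_force: [0.1, 1.2, -0.1]
gripper_width: 0.0398
```

```bash
python3 -m crank '[[[0,0,0.7],[0,0,0]],[[0,0,0],[0,0,0]]]'
```

```text
time_s: 42.75
tool_pos: [0.5562, -0.1231, -0.0219]
tool_rot: [-1.99, -2.431, 0.0]
wrist_force: [0.4, 0.3, -0.4]
gripper_width: 0.04
```

```bash
python3 -m crank '[[[0,0,0.7],[0,0,0]],[[0,0,0],[0,0,0]]]'
```

```text
time_s: 43.0
tool_pos: [0.5563, -0.1232, -0.0224]
tool_rot: [1.99, 2.431, 0.0]
wrist_force: [0.2, 0.0, 0.1]
gripper_width: 0.0401
```

```bash
python3 -m crank '[[[0,0,0.7],[0,0,0]],[[0,0,0],[0,0,0]]]'
```

```text
time_s: 43.25
tool_pos: [0.5563, -0.1232, -0.0225]
tool_rot: [1.989, 2.431, 0.0]
wrist_force: [-1.5, -0.4, 5.1]
gripper_width: 0.0398
```

```bash
python3 -m crank '[[[0,0,-1],[0,0,0]],[[0,0,0],[0,0,0]],[[0,0,0],[0,0,0]],[[0,0,0],[0,0,0]]]' -0.2;  python3 -m crank '[[[0,0,-10],[0,0,0]],[[0,0,-40],[0,0,0]],[[0,0,-50],[0,0,0]],[[0,0,-40],[0,0,0]],[[0,0,0],[0,0,0]],[[0,0,0],[0,0,0]]]'
python3 - <<'E'
from h import *
grab("wrist","w24")
goto(.5852,-.2922,.03,56)
P,I=load("w15")
cv2.imwrite("pics/c8.png",cv2.resize(I[125:235,190:400],None,fx=3.8,fy=3.8,interpolation=cv2.INTER_CUBIC))
E
```

```text
time_s: 43.75
tool_pos: [0.5562, -0.1231, -0.0223]
tool_rot: [-1.99, -2.431, 0.0]
wrist_force: [0.3, 0.2, 0.6]
gripper_width: 0.0511
time_s: 44.5
tool_pos: [0.5561, -0.1231, 0.1179]
tool_rot: [1.99, 2.431, 0.0]
wrist_force: [0.1, 0.4, -1.5]
gripper_width: 0.0514
tilt(deg) 0.08 pre-turn shift [-172.    -4.2   86.9] turn about tool z -44.6 post-turn shift 0.0 [-119.4 -123.7   87.1] j6 1.01
```

View pics/w24.png

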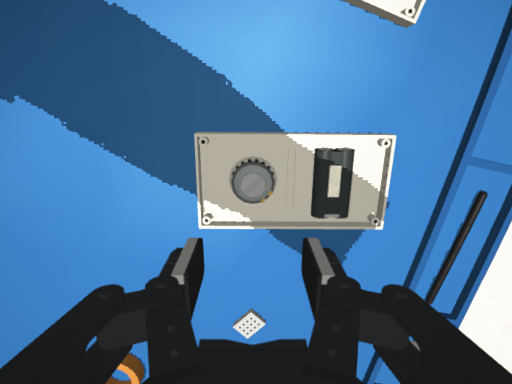

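View pics/c8.png

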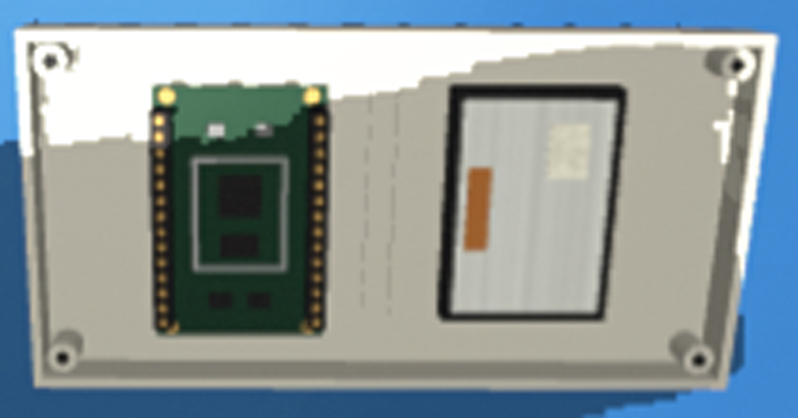

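Run:
```python
from h import *
P,_=load("w15")
f=lambda L:(np.array(L)+.5)/3.8-.5+[190,125]
Fo=np.array([575.65,96.3]);a=np.radians(-8.0);ex=np.array([np.cos(a),np.sin(a)]);ey=np.array([-ex[1],ex[0]])
for n,L,z in [("disp",[(448,86),(626,86),(605,320),(439,318)],.013),("outline",[(192,158),(287,157),(287,270),(193,271)],.012),("board",[(153,86),(328,86),(325,333),(154,333)],.012)]:
    X=plane(P,f(L),z)[:,:2]*1e3;c=X.mean(0);d=X[1]-X[0];print(n,c.round(1),"in half:",((c-Fo)@ex).round(1),((c-Fo)@ey).round(1),"ang",np.degrees(np.arctan2(d[1],d[0])).round(1),np.linalg.norm(d).round(1),np.linalg.norm(X[2]-X[1]).round(1))
# shield refine w24
P,I=load("w24")
cv2.imwrite("pics/c9.png",cv2.resize(I[300:345,220:280],None,fx=8,fy=8,interpolation=cv2.INTER_CUBIC))
```

```text
disp [612.   92.3] in half: 36.5 1.1 ang -7.8 44.3 61.9
outline [538.3 100. ] in half: -37.5 -1.5 ang -7.4 24.0 30.0
board [538.4 100.3] in half: -37.5 -1.2 ang -8.0 43.4 65.5
```

View pics/c9.png

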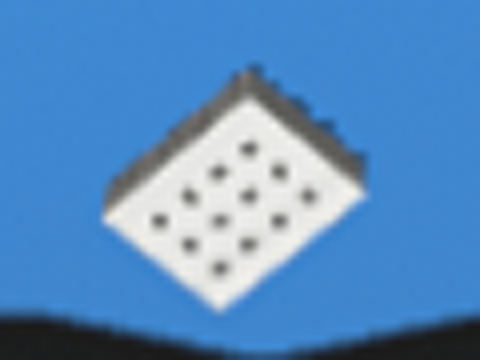

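```bash
python3 - <<'E'
from h import *
P,_=load("w24")
X=plane(P,(np.array([(103,216),(250,96),(366,194),(220,312)])+.5)/8-.5+[220,300],.010)*1e3
print(X.mean(0));d=X[1]-X[0];e=X[2]-X[1];print(np.degrees(np.arctan2(d[1],d[0])),np.linalg.norm(d),np.degrees(np.arctan2(e[1],e[0])),np.linalg.norm(e))
E
python3 -m crank '[[[-43,-1,0],[0,0,0]],[[-43,-1,0],[0,0,0]],[[-43,-1,0],[0,0,0]],[[-43,-1,0],[0,0,0]],[[0,0,19],[0,0,-8.9]],[[0,0,19],[0,0,-8.9]],[[0,0,19],[0,0,-8.9]],[[0,0,19],[0,0,-8.9]],[[0,0,19],[0,0,-8.9]],[[0,0,0],[0,0,0]],[[0,0,0],[0,0,0]]]' 0.0
python3 - <<'E'
from h import *
grab("wrist","w25")
goto(.5852,-.2922,-.026,56)
from seg import segs
for o in segs("w25",.009,(0,300),150): print(*o)
E
```

```text
[ 585.06225517 -292.96323804   10.        ]
56.116197968049555 29.919983219887076 -34.441468784371274 23.894131128534408
time_s: 45.92
tool_pos: [0.586, -0.2923, 0.0225]
tool_rot: [-0.925, -3.001, -0.0]
wrist_force: [0.5, -0.2, -0.4]
gripper_width: 0.0429
tilt(deg) 0.02 pre-turn shift [ 1.3 -0.4 49.1] turn about tool z -0.2 post-turn shift 0.0 [ 1.3 -0.4 49.1] j6 0.01
[340. 280.] 658.0 -255.1 51.2 88.9 -34.9
[164. 280.] 576.1 -375.5 51.3 89.0 -33.6
[254. 216.] 584.3 -292.1 26.7 30.3 -32.9
[ 14. 130.] 455.2 -383.4 24.8 58.5 42.0
[460.  81.] 592.1 -128.1 72.1 177.0 -79.0
```

View pics/w25.png

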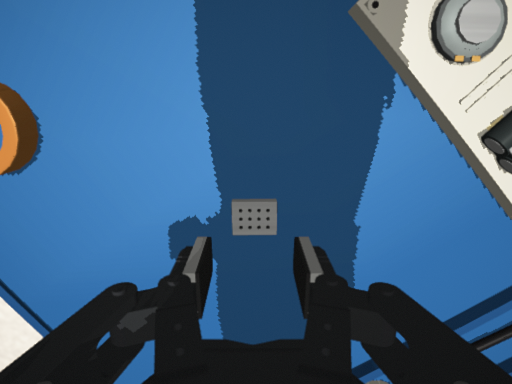

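```bash
python3 -m crank '[[[0.6,0,18],[0,0,0]],[[0,0,16],[0,0,0]],[[0,0,9],[0,0,0]],[[0,0,4],[0,0,0]],[[0,0,0],[0,0,0]],[[0,0,0],[0,0,0]]]'; python3 -m crank '[[[0,0,0],[0,0,0]],[[0,0,0],[0,0,0]],[[0,0,0],[0,0,0]],[[0,0,0],[0,0,0]]]' 1 20
```

```text
time_s: 46.72
tool_pos: [0.5862, -0.2924, -0.0236]
tool_rot: [0.921, 3.003, -0.0]
wrist_force: [-0.2, -0.1, -0.4]
gripper_width: 0.0428
time_s: 47.22
tool_pos: [0.5863, -0.2925, -0.0235]
tool_rot: [0.921, 3.002, -0.001]
wrist_force: [-0.3, 0.5, 5.2]
gripper_width: 0.029
```

```bash
python3 -m crank '[[[0,0,-3],[0,0,0]],[[0,0,-15],[0,0,0]],[[0,0,-20],[0,0,0]],[[0,0,-12],[0,0,0]],[[0,0,0],[0,0,0]],[[0,0,0],[0,0,0]]]'
python3 - <<'E'
from h import *
goto(.5385,.1003,.0275,82)
P,I=grab("wrist","w26");s=state();print(s["tool_pos"])
cv2.imwrite("pics/c10.png",cv2.resize(I[180:320,180:330],None,fx=5,fy=4,interpolation=cv2.INTER_CUBIC))
E
```

```text
time_s: 47.98
tool_pos: [0.5854, -0.292, 0.0254]
tool_rot: [-0.921, -3.003, -0.0]
wrist_force: [0.4, 0.7, 0.1]
gripper_width: 0.029
tilt(deg) 0.04 pre-turn shift [258.8 298.5  -2. ] turn about tool z -26.1 post-turn shift 0.0 [101.1 381.9  -2.1] j6 0.01
[ 0.58524423 -0.29182944  0.02503026]
```

View pics/c10.png

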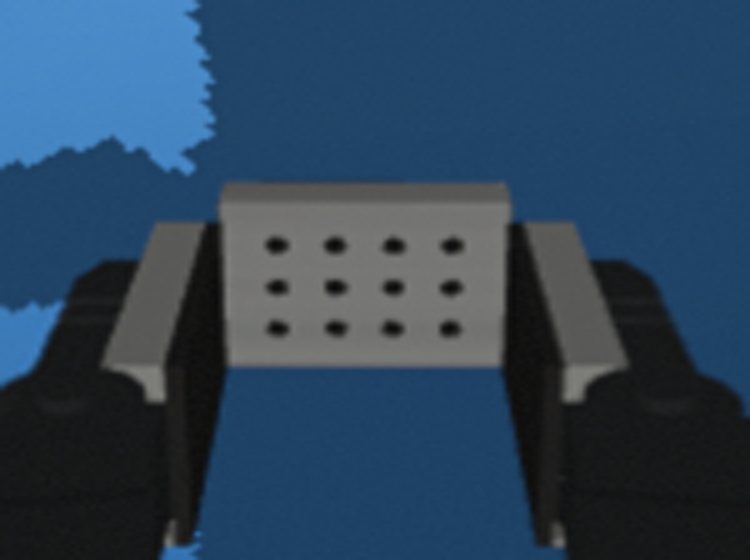

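```bash
python3 - <<'E'
from h import *
P,_=load("w26");s=state();M=R.from_rotvec(s["tool_rot"]).as_matrix()
X=plane(P,np.array([(221,203),(509,203),(502,366),(228,366)])/[5,4]+[180,180],.0587);print(M.T@(X.mean(0)-s["tool_pos"])*1e3, np.linalg.norm(X[1]-X[0]),np.linalg.norm(X[2]-X[1]))
E
python3 -m crank '[[[0,0,0],[0,0,-8.7]],[[0,0,0],[0,0,-8.7]],[[0,0,0],[0,0,-8.7]],[[0,0,0],[0,0,0]]]'
python3 -m crank '[[[10.1,38.2,0],[0,0,0]],[[10.1,38.2,0],[0,0,0]],[[10.1,38.2,0],[0,0,0]],[[10.1,38.2,0],[0,0,0]],[[10.1,38.2,0],[0,0,0]],[[10.1,38.2,0],[0,0,0]],[[10.1,38.2,0],[0,0,0]],[[10.1,38.2,0],[0,0,0]],[[10.1,38.2,0],[0,0,0]],[[10.1,38.2,0],[0,0,0]],[[0,0,0],[0,0,0]],[[0,0,0],[0,0,0]]]'
python3 - <<'E'
from h import *
goto(.5385,.1003,-.0145,82)
P,I=grab("wrist","w27");s=state();print(s["tool_pos"])
E
```

```text
[  0.73664526  -1.10832749 -33.66887116] 0.029338896685579107 0.02379977791580069
time_s: 48.52
tool_pos: [0.5852, -0.2918, 0.0249]
tool_rot: [-0.222, -3.132, -0.001]
wrist_force: [0.4, -0.5, 0.1]
gripper_width: 0.0288
time_s: 50.02
tool_pos: [0.5389, 0.1, 0.0256]
tool_rot: [-0.221, -3.134, 0.001]
wrist_force: [0.6, -0.2, -0.9]
gripper_width: 0.0291
tilt(deg) 0.03 pre-turn shift [ 0.4  0.3 40.1] turn about tool z -0.1 post-turn shift 0.0 [ 0.4  0.3 40.1] j6 0.18
[0.53901101 0.09954332 0.02565896]
```

View pics/w27.png

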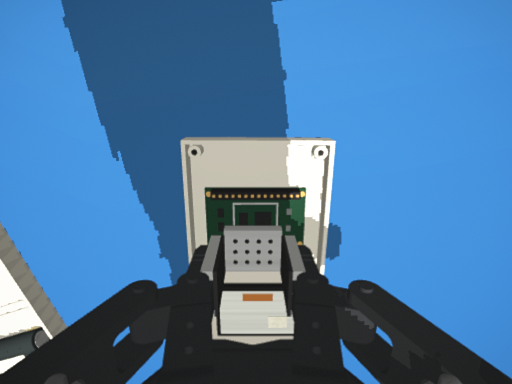

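```bash
python3 -m crank '[[[-0.3,1.4,16],[0,0,0]],[[0,0,12],[0,0,0]],[[0,0,6],[0,0,0]],[[0,0,3],[0,0,0]],[[0,0,0],[0,0,0]],[[0,0,0],[0,0,0]]]'; python3 -m crank '[[[0,0,0.7],[0,0,0]],[[0,0,0],[0,0,0]]]'
```

```text
time_s: 50.82
tool_pos: [0.5398, 0.1015, -0.0108]
tool_rot: [0.219, 3.133, 0.0]
wrist_force: [-0.2, 0.2, -0.1]
gripper_width: 0.0289
time_s: 51.08
tool_pos: [0.5396, 0.1015, -0.0117]
tool_rot: [0.219, 3.133, 0.0]
wrist_force: [0.5, -0.8, -0.1]
gripper_width: 0.0292
```

Run:
```python
from h import *
P,I=grab("wrist","w28")
cv2.imwrite("pics/c11.png",cv2.resize(I[130:350,150:360],None,fx=3.5,fy=2.7,interpolation=cv2.INTER_CUBIC))
```

```text
(no output)
```

View pics/c11.png

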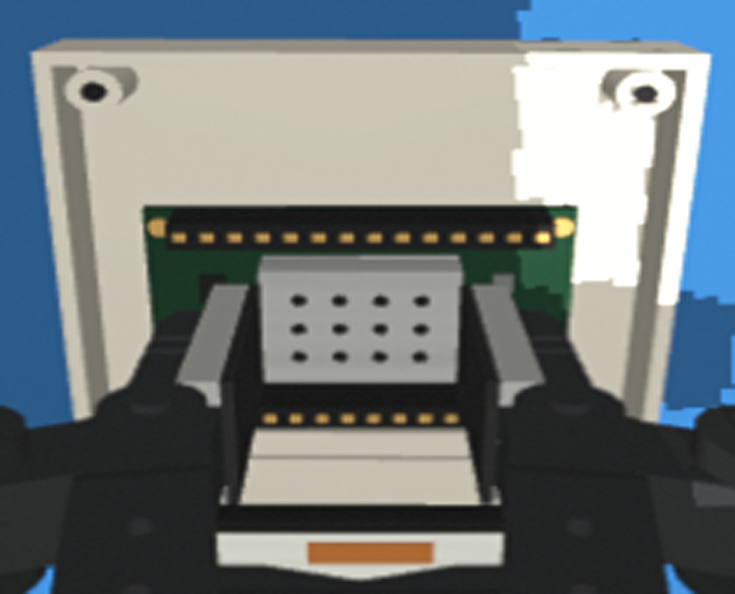

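```bash
python3 -m crank '[[[0.5,0,1.3],[0,0,0]],[[0,0,0],[0,0,0]]]'
```

```text
time_s: 51.38
tool_pos: [0.5387, 0.1016, -0.0133]
tool_rot: [-0.219, -3.134, 0.0]
wrist_force: [0.4, -0.6, -0.3]
gripper_width: 0.029
```

```bash
python3 -m crank '[[[0,0,0.7],[0,0,0]],[[0,0,0],[0,0,0]]]'
```

```text
time_s: 51.62
tool_pos: [0.5389, 0.1015, -0.014]
tool_rot: [-0.219, -3.134, 0.0]
wrist_force: [-0.9, 0.0, 0.4]
gripper_width: 0.0291
```

```bash
python3 -m crank '[[[0,0,0.7],[0,0,0]],[[0,0,0],[0,0,0]]]'
```

```text
time_s: 51.88
tool_pos: [0.5391, 0.1016, -0.0145]
tool_rot: [0.219, 3.134, -0.0]
wrist_force: [0.3, 0.4, 1.3]
gripper_width: 0.0292
```

```bash
python3 -m crank '[[[0,0,0.6],[0,0,0]],[[0,0,0],[0,0,0]]]'
```

```text
time_s: 52.12
tool_pos: [0.539, 0.1015, -0.0146]
tool_rot: [0.219, 3.133, -0.0]
wrist_force: [-2.2, -1.0, 6.1]
gripper_width: 0.0289
```

Seated at the expected height. Release (modest opening inside the walls) and lift.

```bash
python3 -m crank '[[[0,0,-0.8],[0,0,0]],[[0,0,0],[0,0,0]],[[0,0,0],[0,0,0]],[[0,0,0],[0,0,0]]]' 0.1;  python3 -m crank '[[[0,0,-8],[0,0,0]],[[0,0,-30],[0,0,0]],[[0,0,-50],[0,0,0]],[[0,0,-50],[0,0,0]],[[0,-35,-20],[0,0,0]],[[0,-35,-20],[0,0,0]],[[0,-35,-20],[0,0,0]],[[0,0,0],[0,0,0]],[[0,0,0],[0,0,0]]]'
python3 - <<'E'
from h import *
grab("wrist","w29");grab("scene","scene3");print(state()["tool_pos"])
E
```

```text
time_s: 52.62
tool_pos: [0.5389, 0.1016, -0.0145]
tool_rot: [-0.219, -3.134, 0.0]
wrist_force: [0.1, -0.3, 0.7]
gripper_width: 0.0383
time_s: 53.75
tool_pos: [0.5242, -0.0022, 0.1836]
tool_rot: [0.22, 3.134, 0.001]
wrist_force: [0.1, -0.0, 0.0]
gripper_width: 0.038
[ 0.52386388 -0.00157963  0.18300758]
```

View pics/w29.png

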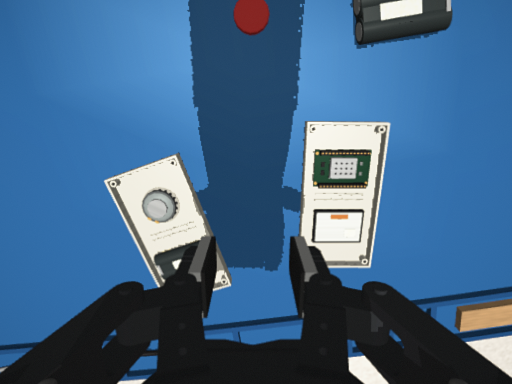

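View pics/scene3.png

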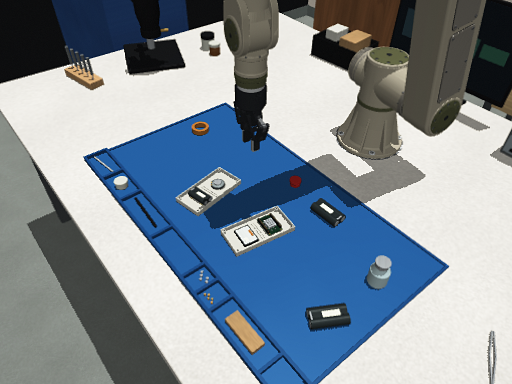

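Run:
```python
from h import *
_,I=load("w29");_,J=load("w24")
a=cv2.resize(I[145:250,300:380],None,fx=5,fy=5,interpolation=cv2.INTER_CUBIC)
b=cv2.resize(J[135:235,215:375],None,fx=5/2,fy=5.25/2*2,interpolation=cv2.INTER_CUBIC)
b=cv2.resize(b,(400,525));cv2.imwrite("pics/c12.png",np.hstack([a,b]))
```

```text
(no output)
```

View pics/c12.png

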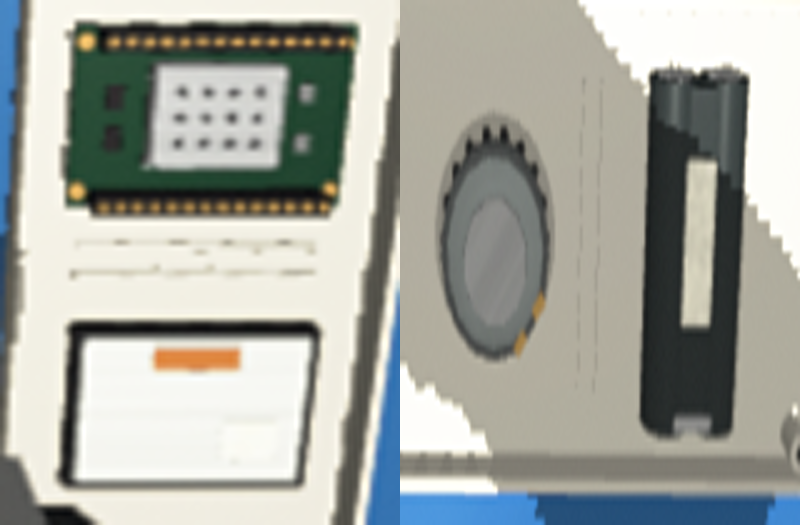

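Run:
```python
from h import *
P,_=load("w29");Q,_=load("w24")
X=plane(P,np.array([(155,66),(288,68),(277,167),(150,163)])/5+[300,145],.019)[:,:2]*1e3
B=plane(P,np.array([(73,24),(357,24),(340,213),(66,206)])/5+[300,145],.014)[:,:2]*1e3
d=X[0]-X[1];print("shield",X.mean(0),np.degrees(np.arctan2(d[1],d[0])));print("board~",B.mean(0))
Bo=np.array([592.55,-116.3]);a=np.radians(11.4);ex=np.array([np.cos(a),np.sin(a)]);ey=np.array([-ex[1],ex[0]])
f=lambda L:(np.array(L)-[400,0])*[.4,100/525]+[215,135]
X=plane(Q,f([(650,72),(748,72),(732,437),(642,434)]),.016)[:,:2]*1e3;c=X.mean(0)-Bo;d=X[1]-X[0];print("bat",c@ex,c@ey,np.degrees(np.arctan2(d[1],d[0])))
X=plane(Q,f([(495,246)]),.012)[:,:2]*1e3;c=X.mean(0)-Bo;print("spk",c@ex,c@ey)
S,_=load("scene3");D,_=load("scene0")
for n,b,c in [("flux",(280,165,310,195),0),("reel",(180,115,215,140),0)]:
    r=[]
    for k in("scene0","scene3"):
        h=cv2.cvtColor(load(k)[1][b[1]:b[3],b[0]:b[2]],cv2.COLOR_BGR2HSV);m=((h[...,0]<22)|(h[...,0]>170))&(h[...,1]>150);r.append(np.argwhere(m).mean(0).round(1))
    print(n,r)
```

```text
shield [537.26955851 100.84089075] -98.73181936850432
board~ [538.80419218 100.29155252]
bat 38.175614043319506 -1.5950979581228264 11.559926767434709
spk -37.57099233892389 -0.002204905172176197
flux [array([16.2, 15. ]), array([16.1, 14.9])]
reel [array([12.7, 19.1]), array([13. , 19.7])]
```

All within ~2 mm and ~1°; the robot is clear of everything. Handing in.

Run:
```python
from workcell import *
print(job_done(), state()["time_s"])
```

```text
the job is handed in; nothing more can be done
the job is handed in; nothing more can be done
```

All five parts are in their places, and I handed the job in at about 54 s of the 112 s allowed. The hand-in reports no verdict.

| Part | Offset from its seat, from the wrist camera | Angle error |
|---|---|---|
| Display | about 1.5 mm along, 1 mm across | under 1° |
| Board | about 0.5 mm along, 1.5 mm across | under 1° |
| Shield on board | about 1.5 mm | about 1° |
| Battery | under 0.5 mm along, 1.6 mm across | under 1° |
| Speaker | about 0.5 mm | any yaw allowed |

- **Heights:** each part was lowered until it made light contact (about 5–10 N) before release. Four parts touched within about 0.2 mm of the expected height, and the display about 0.3 mm below.
- **Battery:** I took the smallest of the three packs, which measured 37 x 68 mm. The other two measured about 51 x 96 mm.
- **Bystanders:** in before-and-after pictures from the scene camera, the flux pot and tape reel moved by less than 1 pixel. The solvent bottle I checked only by eye, and it looks unmoved.

**What disagreed:**
- My first grasp of the display closed on air. The fingertips sit about 30 mm behind the reported tool position. I found the real tip height by touching the mat and worked from that for the rest of the job.
- The gripper's width readings were 1–2 mm below the parts' stated sizes.
- In every grasp after the display, the wrist force rose by about 5 N as the fingers closed. I did not find the cause.

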